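# Put the mandoline inserts away and snap the case shut

## Task

The washed mandoline blade inserts have been dripping in the deep steel cups of the draining caddy. Lift each one out by its thumb tab and slide it edgewise all the way down into a slot of the white blade case, one to a slot and any slot will do. When all of them are in, set the clear cover on the case and press it straight down until the hooks at both ends have snapped over it; leave the jam jars standing where they are.

Things in the scene. Friction and masses are not known exactly. Their poses are not given: they have to be found in the camera images.
- caddy: Draining caddy, fixed: grey drip tray 210 x 210 mm (edge 16 mm high) with four upright round steel cups in a square, at x, y = +-53 mm of its frame. Each cup: inside diameter 86 mm, wall 4 mm, rim 138 mm above the worktop, inner floor at 16 mm (122 mm deep). A short grey post, lower than the rims, stands between them. Origin: centre of the tray's underside, z up. At most one insert to a cup.
- insert_a: Loose mandoline insert, 0.07 kg, may be absent: white frame 84 mm wide (its y), 7 mm thick (its x), 72 mm high, with a straight slanting slicing blade; on top in the middle a thumb tab 34 mm wide (y), 10 mm thick (x), 24 mm high: 96 mm in all. Origin: centre of its lower edge, z to the tab. Stands in a cup at any yaw, leaning up to 11 deg about its y, tab top 26 mm below the rim.
- insert_b: Loose mandoline insert, 0.07 kg, may be absent: white frame 84 mm wide (its y), 7 mm thick (its x), 72 mm high, with a comb of upright teeth; on top in the middle a thumb tab 34 mm wide (y), 10 mm thick (x), 24 mm high: 96 mm in all. Origin: centre of its lower edge, z to the tab. Stands in a cup at any yaw, leaning up to 11 deg about its y, tab top 26 mm below the rim.
- insert_c: Loose mandoline insert, 0.07 kg, may be absent: white frame 84 mm wide (its y), 7 mm thick (its x), 72 mm high, with upright steel rods; on top in the middle a thumb tab 34 mm wide (y), 10 mm thick (x), 24 mm high: 96 mm in all. Origin: centre of its lower edge, z to the tab. Stands in a cup at any yaw, leaning up to 11 deg about its y, tab top 26 mm below the rim.
- insert_d: Loose mandoline insert, 0.07 kg, may be absent: white frame 84 mm wide (its y), 7 mm thick (its x), 72 mm high, with a punched grating sheet; on top in the middle a thumb tab 34 mm wide (y), 10 mm thick (x), 24 mm high: 96 mm in all. Origin: centre of its lower edge, z to the tab. Stands in a cup at any yaw, leaning up to 11 deg about its y, tab top 26 mm below the rim.
- blade_case: White blade case, fixed, 236 mm (its x) x 125 mm (y): a block, top 64 mm above the worktop, with four upright slots abreast along x, 42 mm apart, each 13 mm wide (x), 90 mm long (y), 50 mm deep. Round the block's upper part (168 x 107 mm) runs a ledge 48 mm above the worktop on which the cover's rim rests. Origin: centre of its underside, z up.
- slot0 (a point): Centre of the floor of slot 0, 14 mm above the worktop, at x = -63 mm in the case's frame. An insert goes in lower edge first (that edge is tapered to 4 mm), its x along the case's x, either way round; home, its origin is at this height and its tab top 110 mm above the worktop.
- slot1 (a point): Centre of the floor of slot 1, 14 mm above the worktop, at x = -21 mm in the case's frame. An insert goes in lower edge first (that edge is tapered to 4 mm), its x along the case's x, either way round; home, its origin is at this height and its tab top 110 mm above the worktop.
- slot2 (a point): Centre of the floor of slot 2, 14 mm above the worktop, at x = 21 mm in the case's frame. An insert goes in lower edge first (that edge is tapered to 4 mm), its x along the case's x, either way round; home, its origin is at this height and its tab top 110 mm above the worktop.
- slot3 (a point): Centre of the floor of slot 3, 14 mm above the worktop, at x = 63 mm in the case's frame. An insert goes in lower edge first (that edge is tapered to 4 mm), its x along the case's x, either way round; home, its origin is at this height and its tab top 110 mm above the worktop.
- hook_a (a joint): Upright spring hook at the case's +x end: leaf 28 mm wide, top 75 mm above the worktop, with an inward barb sloped on top. 0 = upright, grows (rad) as it bends outward; about 0.12 lets the cover's ledge past, then it springs back to about 0. Pressing the cover past both hooks takes roughly 10 to 20 N in all.
- hook_b (a joint): The same hook at the -x end of the case.
- cover: Clear box-shaped cover, open below, loose, 0.22 kg: 180 mm (its x) x 119 mm (y) x 72 mm high, grey lower rim; inside 174 x 113 mm, 68 mm high (3 mm play round the case's block). Lies on its rim on the worktop. Origin: centre of the rim's plane, z up. Goes on with its x along the case's x, either way round; home, its origin is 48 mm above the worktop over the case's middle.
- cover_grip (a point): Middle of the grey grip bar on the cover: 20 mm thick (cover's x), 66 mm long (y), 28 mm high; this point is 86 mm, the bar's top 100 mm above the cover's lower rim.
- ledge_a (a point): Underside of the grey catch ledge at the cover's +x end, 95 mm from its middle: 36 mm wide, 5 mm thick, sticks out 10 mm. It meets the hook's slope about 18 mm above its final height.
- ledge_b (a point): Underside of the same ledge at the cover's -x end.
- jam_green: Jam jar, 66 mm across, 108 mm high (bystander); origin at its foot.
- jam_small_b: Small jam jar, 54 mm across, 78 mm high (bystander); origin at its foot.

How it is judged:
By the outcome, as a careful person would: the job done as asked, in the order asked, and still so for the second after the job is handed in, with the robot touching nothing.
Of insert_a, insert_b, insert_c, insert_d only 3 to 4 are there at a start; the rules pass over those that are not, and their reading is None.
At some moment in a run one of cover may be knocked a few centimetres aside while the robot is not near it.
It also fails if it takes over 208 s, if anything falls off the work surface, if the arm or the gripper's body presses on something with over 40 N, if the wrist force passes 120 N, or if a joint passes its speed limit or range.

## Robot

A 7-joint arm with a two-finger parallel gripper is mounted at the origin on a cart in front of the work surface, level with it; the furniture and walls round the work are solid. World frame = base frame: x ahead of the robot, y to its left, z up, the work surface at z = 0. Lengths are in m, angles in rad, forces in N, time in s.
With the tool pointing down it reaches from about 0.425 to 0.925 m from the base axis. Payload 6.8 kg.
Tool frame: the origin (TCP) lies midway between the tips of the shut fingers; the grasp point (between the pads) lies 19 mm behind it; z points along the fingers, y is the direction in which the jaws open and shut (so a half turn about z gives the same grasp; the last joint's range is limited). The gripper opens to 85 mm and grips with 20 to 120 N. Pads are 22 mm wide; open, the fingers measure 114 mm over their backs; the gripper's body (76 mm by 85 mm) begins 54 mm behind the grasp point. The pads swing forward as they close: fully open they stand 13 mm farther back than shut.
Start: joints at [-1.302, 0.477, 0.022, 1.555, -0.011, 1.109, -0.083], TCP at [0.248, 0.628, 0.231] pointing down, gripper open.
Joint ranges: [-2.96, 2.96], [-0.34, 2.1], [-1.41, 1.46], [0.24, 2.44], [-1.37, 4.51], [0.17, 1.92], [-2.96, 2.96]. Speed limits (rad/s): [2.39, 2.39, 3.14, 3.14, 3.14, 3.14, 3.14].

## Interface

Orientations are given as a unit quaternion [w, x, y, z].
In Python, from station import bot, vision gives the robot as it stands.
- The arm moves only by the tool move_arm, never from a script. Its argument "increments" is text: rows parted by semicolons, each of 7 numbers parted by spaces: the opening, from 0 (shut) to 1 (fully open), then the shift along the world's x, y, z in mm, then the turn, a rotation vector about the world's x, y, z in rad. In form: grip x y z rx ry rz; .... A call has exactly 8 rows; each row shifts and turns the commanded pose from where the row before left it; what a row does not reach is not made up. A row lasts 1/8 s, in which the tool goes at most 62.5 mm and 10.7 degrees, less where a joint would pass 70% of its speed; a pose out of reach is approached as far as the arm can. A call with a gripper value outside its range is refused whole. The fingers move at their own pace and stop on an object; "newtons" is the grip in N (left out, the last holds). Time passes only in rows, so rows that do not move let the fingers close, or fill a call up. It gives the time, the measured TCP pose, the force and the opening at its end, in the units of the state.
- bot.get_obs(): the state, without advancing time (a new reading comes with each control period).
- vision.read_camera(name): name is "side" or "top"; returns (picture, depth): 400x640x3 uint8, red, green, blue; 400x640 float32, m along the optical axis (not along the pixel's ray), 0 where there is no reading.
- vision.calibration(name): a dict with "fx", "fy", "cx", "cy" (pixels), "R" (3x3) and "t" (3): a world point X has camera coordinates R X + t. Camera axes: x right, y down, z forward; pixel columns grow to the right and rows downward; lengths in m; the calibration is good to about 2 mm. A picture is of the moment at which its call begins. calibration takes no time and is no camera call.
- bot.hand_in(): hands the job in, once; it reports no verdict.
The state is a dict: "t": time; "q": joint angles; "joint_vel": joint speeds; "joint_torque": joint torques, N m; "eef_pos": TCP position; "tool_rot": TCP orientation; "contact_force": force on the tool from outside, world axes, zero at the start; "torque": the same for the moment, N m; "gripper_width": opening from 0.0 (shut) to 1.0 (fully open).
Only numpy, scipy, OpenCV 4.12 (cv2) and the standard library are available. Lean on these libraries where they do the work, as an engineer would, in place of code of your own. Each camera call takes 0.05 s, during which the arm holds its last target.

## Working session

There is one attempt and no reset: what is moved stays moved. The work goes in short steps, Python scripts to look and compute and a tool call to move; the robot and the scene stay as the last step left them, time stands still between calls to the robot, and variables do not carry over. Pictures are saved under pics/ and viewed, and the job is handed in when it is done.

Besides the shell and the picture viewer there is one more tool, called after ">>>" as a command line: name --argument value ..., lists and objects as JSON in quotes. move_arm: Moves the arm, as the interface text tells. Its arguments: {"type":"object","properties":{"increments":{"type":"string"},"newtons":{"type":"number"}},"required":["increments"]}

```bash
ls; mkdir -p pics; python3 - <<'E'
from station import bot, vision
import cv2,numpy as np
print(bot.get_obs())
for n in ("top","side"):
    p,d=vision.read_camera(n); c=vision.calibration(n); print(n,c)
    cv2.imwrite(f"pics/{n}0.png",p[:,:,::-1]); np.save(f"pics/{n}0_d.npy",d); np.save(f"pics/{n}0_p.npy",p)
E
```

```text
pics
{'t': 0.0, 'q': array([-1.30211277,  0.47784543,  0.02236045,  1.55647829, -0.01149224,
        1.10929295, -0.08310818]), 'joint_vel': array([ 1.39029098e-03,  7.05588306e-05, -6.72122924e-04, -2.80470048e-04,
        1.55368186e-04, -1.17044681e-03, -2.96151202e-04]), 'joint_torque': array([-6.62956222e-05, -5.96434522e+01,  1.60789076e+00, -2.81192476e+01,
        1.25276449e-02,  9.23612126e-03,  3.23968436e-05]), 'eef_pos': array([0.24815997, 0.62707483, 0.2302844 ]), 'tool_rot': array([-9.86281624e-05,  1.87280170e-01,  9.82306083e-01, -9.42610987e-04]), 'contact_force': array([ 0.49625561, -0.6023514 ,  0.8712452 ]), 'torque': array([ 0.00396782, -0.01896115,  0.00240001]), 'gripper_width': 1.0002921667310836}
top {'fx': 466.4769461222348, 'fy': 466.4769461222348, 'cx': 316.1168375748324, 'cy': 202.52571257612453, 'R': array([[ 0.01020282, -0.99991317,  0.00834026],
       [-0.99537238, -0.01095277, -0.09546655],
       [ 0.09554961, -0.00732763, -0.9953977 ]]), 't': array([-0.02500629,  0.59800299,  1.17253676])}
side {'fx': 396.4520195948602, 'fy': 396.4520195948602, 'cx': 320.8219017013947, 'cy': 199.10027365808384, 'R': array([[-0.96917194, -0.24633971,  0.00474272],
       [-0.16996882,  0.65452341, -0.73668834],
       [ 0.17837137, -0.71478379, -0.67621579]]), 't': array([0.57491862, 0.15798633, 0.98243845])}
```

View pics/top0.png

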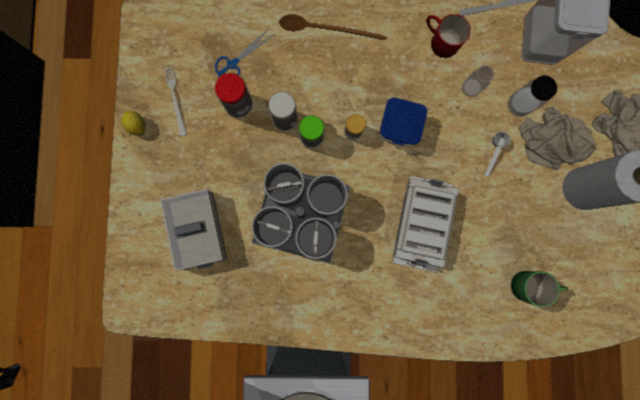

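View pics/side0.png

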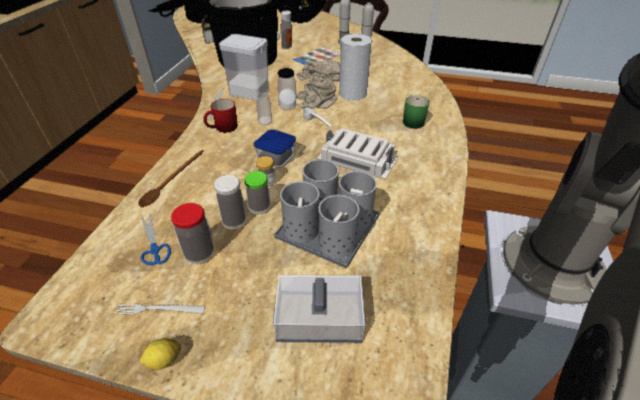

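The top picture shows the caddy at about (300,212), with inserts in three cups: (285,185), (273,227) and (317,238). The case is at about (427,223) and the cover at about (194,229). I'll enlarge those areas.

```bash
python3 - <<'E'
import cv2,numpy as np
p=np.load("pics/top0_p.npy")[:,:,::-1]
a=cv2.resize(p[150:280,235:365],None,fx=4.5,fy=4.5,interpolation=cv2.INTER_CUBIC)
cv2.imwrite("pics/z1.png",cv2.convertScaleAbs(a,alpha=1.4))
b=cv2.resize(p[165:285,380:480],None,fx=4,fy=4,interpolation=cv2.INTER_CUBIC)
c=cv2.resize(p[165:285,150:250],None,fx=4,fy=4,interpolation=cv2.INTER_CUBIC)
cv2.imwrite("pics/z2.png",np.hstack([b,c]))
E
```

```text
(no output)
```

View pics/z1.png

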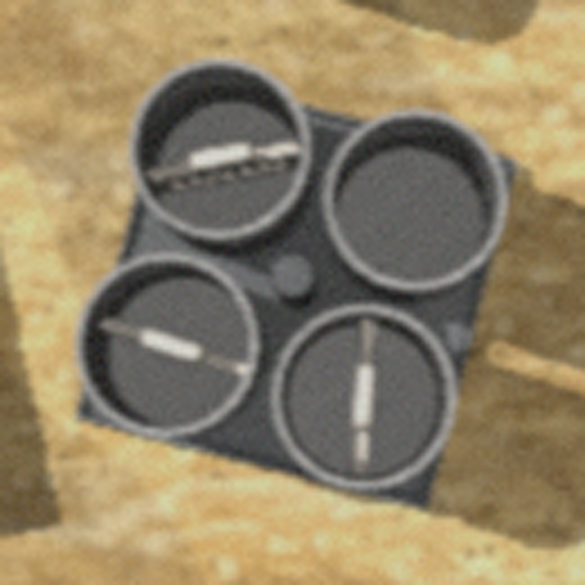

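View pics/z2.png

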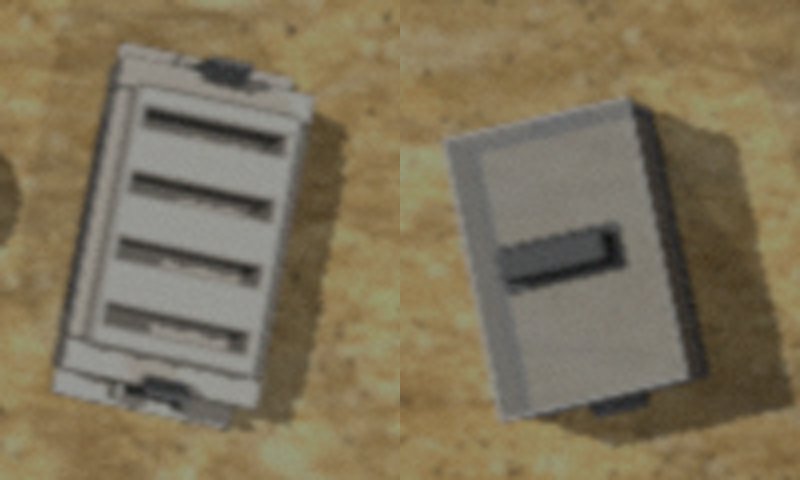

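```bash
cat > h.py <<'E'
import numpy as np, cv2
from station import bot, vision
def K(n): return vision.calibration(n)
def rays(n,uv,z):
    c=K(n); uv=np.atleast_2d(uv).astype(float)
    d=np.c_[(uv[:,0]-c['cx'])/c['fx'],(uv[:,1]-c['cy'])/c['fy'],np.ones(len(uv))]@c['R']
    o=-c['R'].T@c['t']
    s=(z-o[2])/d[:,2]
    return o+d*s[:,None]
def proj(n,X):
    c=K(n); X=np.atleast_2d(X)@c['R'].T+c['t']
    return np.c_[c['fx']*X[:,0]/X[:,2]+c['cx'],c['fy']*X[:,1]/X[:,2]+c['cy']]
def cloud(n,d):
    c=K(n); v,u=np.mgrid[0:d.shape[0],0:d.shape[1]]
    P=np.stack([(u-c['cx'])/c['fx']*d,(v-c['cy'])/c['fy']*d,d],-1)-c['t']
    return P@c['R']
def rect(P):
    r=cv2.minAreaRect((P[:,:2]*1000).astype(np.float32)); return r
E
python3 - <<'E'
from h import *
p=np.load("pics/top0_p.npy"); d=np.load("pics/top0_d.npy"); X=cloud("top",d); z=X[...,2]
print("noise", np.std(z[300:320,200:230]), np.median(z[300:320,200:230]))
def comps(m,mn=15):
    n,l,s,c=cv2.connectedComponentsWithStats(m.astype(np.uint8))
    for i in range(1,n):
        if s[i,4]>=mn: yield i,l==i,s[i],c[i]
cad=np.zeros(z.shape,bool); cad[155:275,240:362]=1
cas=np.zeros(z.shape,bool); cas[165:285,385:470]=1
cov=np.zeros(z.shape,bool); cov[170:285,150:240]=1
print("rims"); 
for i,m,s,c in comps(cad&(z>.128)): print(s,c,X[m].mean(0),rect(X[m]))
print("tabs")
for i,m,s,c in comps(cad&(z>.100)&(z<.125),8): print(s,c.round(1),X[m].mean(0).round(4))
print("case top")
for i,m,s,c in comps(cas&(z>.056)&(z<.07),100): print(s,X[m].mean(0),rect(X[m]))
for i,m,s,c in comps(cas&(z>.070),3): print('hook',s,X[m].mean(0))
print("cover")
for i,m,s,c in comps(cov&(z>.06)&(z<.085),100): print(s,X[m].mean(0),rect(X[m]))
for i,m,s,c in comps(cov&(z>.09),20): print('grip',s,X[m].mean(0),rect(X[m]))
E
```

```text
noise 0.07063054922490393 -0.00012675597068589138
rims
[264 163  40  40 237] [282.47257384 180.97468354] [0.63591409 0.06117685 0.1509094 ] ((578.7310791015625, 51.074684143066406), (206.04544067382812, 93.31900024414062), 8.236440658569336)
[308 174  40  40 219] [328.08219178 192.11415525] [ 0.61070654 -0.04503599  0.16231812] ((571.9943237304688, -47.847206115722656), (168.76141357421875, 92.99236297607422), 5.635827541351318)
[252 206  41  41 223] [270.04932735 225.80717489] [0.53167145 0.08732658 0.15218684] ((531.6123046875, 60.27515411376953), (142.01063537597656, 93.736083984375), 88.95358276367188)
[296 217  41  42 223] [316.15695067 237.17488789] [ 0.50677264 -0.01864325  0.14704943] ((505.2503662109375, -18.43551254272461), (92.87743377685547, 93.26971435546875), 0.28762122988700867)
tabs
[266 165  34  23  74] [278.2 171.1] [0.6651 0.0739 0.1127]
[313 176  33  23  65] [332.2 182.2] [ 0.6398 -0.0562  0.1126]
[277 182  15   6  64] [284.3 184.5] [0.6332 0.0589 0.1103]
[280 191  23  13  27] [292.1 199.6] [0.5965 0.0395 0.1133]
[296 207   9   9  71] [300.  210.9] [0.5699 0.0203 
[... 176 characters left out ...]
 0.1113]
[314 231   5  14  62] [315.9 237.4] [ 0.5068 -0.0183  0.1114]
case top
[ 402  185   54   75 2176] [ 0.54916608 -0.29919415  0.0633852 ] ((549.61572265625, -300.5869140625), (108.56584930419922, 168.9469757080078), 78.40303802490234)
hook [432 179  12   6  32] [ 0.64649295 -0.31130302  0.10974095]
hook [416 261  12   5  34] [ 0.44765685 -0.27939503  0.07391493]
cover
[ 161  189   62   82 3344] [0.52456537 0.28794008 0.07214716] ((525.3896484375, 289.53436279296875), (180.38885498046875, 120.49258422851562), 13.567256927490234)
grip [175 222  28  14 236] [0.5248606  0.28711594 0.10404661] ((514.72119140625, 154.25994873046875), (332.16259765625, 36.370506286621094), 85.46298217773438)
```

```bash
cat > m.py <<'E'
from h import *
from scipy.optimize import least_squares
def pca(P):
    P=P[:,:2]; c=P.mean(0); u,s,v=np.linalg.svd(P-c,full_matrices=False); return c,v[0]
def case(p,d,n="top",box=(385,470,165,285)):
    X=cloud(n,d); z=X[...,2]; m=np.zeros(z.shape,bool); m[box[2]:box[3],box[0]:box[1]]=1
    t=m&(abs(z-.064)<.004)
    r=rect(X[t]); print(n,"case rect",r, "n",t.sum())
    # slots: holes in the block top
    hull=cv2.convexHull(np.argwhere(t)[:,::-1].astype(np.int32)); f=np.zeros(z.shape,np.uint8); cv2.fillConvexPoly(f,hull,1)
    f=cv2.erode(f,np.ones((5,5)))
    g=cv2.cvtColor(p,cv2.COLOR_RGB2GRAY)
    h=(f>0)&~t
    k,l,s,c=cv2.connectedComponentsWithStats(h.astype(np.uint8))
    for i in range(1,k):
        if s[i,4]>20:
            uv=np.argwhere(l==i)[:,::-1]; P=rays(n,uv,.064); print("slot",rect(P),s[i,4],pca(P))
if __name__=="__main__":
    p=np.load("pics/top0_p.npy"); d=np.load("pics/top0_d.npy"); X=cloud("top",d); z=X[...,2]
    case(p,d)
    p2=np.load("pics/side0_p.npy"); d2=np.load("pics/side0_d.npy"); case(p2,d2,"side",(310,405,120,180))
    cad=np.zeros(z.shape,bool); cad[155:275,240:362]=1
    Q=X[cad&(abs(z-.138)<.004)]
    nom=np.array([[.6359,.0612],[.6107,-.045],[.5317,.087],[.5068,-.0186]])
    cups=[]
    for c in nom:
        q=Q[np.hypot(*(Q[:,:2]-c).T)<.055,:2]
        s=least_squares(lambda a:np.hypot(*(q-a[:2]).T)-a[2],[*c,.045],loss='soft_l1',f_scale=.002).x; print("cup",s.round(4),len(q)); cups.append(s[:2])
    g=cv2.cvtColor(p,cv2.COLOR_RGB2GRAY)
    for i in (0,2,3):
        r=np.hypot(*(X[...,:2]-cups[i]).transpose(2,0,1))
        in_=cad&(r<.036)
        t=in_&(abs(z-.111)<.006); uv=np.argwhere(t)[:,::-1]; P=rays("top",uv,.112)
        c,v=pca(P); print("insert",i,"tab",t.sum(),rect(P),c.round(4),"yaw",np.degrees(np.arctan2(v[1],v[0])).round(1), "z",np.median(z[t]))
        t=(cad&(r<.044))&(abs(z-.086)<.008); P=X[t]; cc,vv=pca(P); nn=np.array([-v[1],v[0]])
        a=(P[:,:2]-c)@v; b=(P[:,:2]-c)@nn; print("  shoulder n",t.sum(),"along",a.min(),a.max(),"off L",np.median(b[a<-.018]),"off R",np.median(b[a>.018]),"yaw",np.degrees(np.arctan2(vv[1],vv[0])),"z",np.median(P[:,2]), "cup off",(cups[i]-c)@nn,(cups[i]-c)@v)
E
python3 m.py
```

```text
top case rect ((552.0283813476562, -300.2038879394531), (107.0424575805664, 209.52357482910156), 78.66072845458984) n 1945
slot ((638.3662109375, -314.20037841796875), (64.35344696044922, 13.930407524108887), 77.51087188720703) 97 (array([ 0.6371315 , -0.31368153]), array([0.24100084, 0.97052491]))
slot ((610.9844360351562, -312.3973693847656), (88.86287689208984, 15.81696891784668), 81.10486602783203) 182 (array([ 0.6109279 , -0.31156962]), array([0.19122831, 0.98154558]))
slot ((570.1515502929688, -303.17230224609375), (90.59017944335938, 17.64990234375), 79.77987670898438) 194 (array([ 0.57000263, -0.303749  ]), array([0.19552741, 0.98069824]))
slot ((526.5479125976562, -296.2169494628906), (89.68619537353516, 23.285276412963867), 82.46800231933594) 203 (array([ 0.52884602, -0.29630116]), array([-0.18779529, -0.98220819]))
slot ((487.46270751953125, -287.1000671386719), (93.94453430175781, 17.519636154174805), 79.2929458618164) 196 (array([ 0.48803475, -0.28688238]), array([-0.19735937, -0.98033121]))
slot ((462.1990966796875, -284.7863464355469), (63.424442291259766, 14.538190841
[... 1856 characters left out ...]
.217098236083984, 9.76761245727539), 72.20594787597656) [0.5321 0.0828] yaw 71.2 z 0.11146538110822318
  shoulder n 90 along -0.03871106232112059 0.045235898600696815 off L -0.000468322719990997 off R 0.0005824809576726611 yaw 75.23612619160164 z 0.08820236853394053 cup off 0.0010587816586823846 0.00152824078605911
insert 3 tab 59 ((506.6869201660156, -18.62399673461914), (30.84676742553711, 9.51990032196045), 0.5625507831573486) [ 0.5065 -0.0184] yaw 175.3 z 0.11169101870240926
  shoulder n 89 along -0.04224217088977048 0.04409234952238929 off L 2.878229120051133e-06 off R 0.0012852872926096609 yaw 174.58229092488716 z 0.08794894882419076 cup off -0.0001810371813817201 0.0007476148569462066
```

The three inserts are upright to within about 3°, and I now have poses for the cups, case and cover. The first move takes the tool over the upper-left cup and turns the jaw axis to 10°.

>>> move_arm --increments "0.4 24 -35 0 0 0 -0.064; 0.4 24 -35 0 0 0 -0.064; 0.4 24 -35 0 0 0 -0.064; 0.4 24 -35 0 0 0 -0.064; 0.4 24 -35 0 0 0 -0.064; 0.4 24 -35 0 0 0 -0.064; 0.4 24 -35 0 0 0 -0.064; 0.4 24 -35 0 0 0 -0.064" --newtons 40

```text
t: 1.1
eef_pos: [0.4408, 0.3462, 0.231]
tool_rot: [-0.0, 0.431, 0.902, -0.0]
contact_force: [-0.3, 0.2, 0.2]
gripper_width: 0.398
```

>>> move_arm --increments "0.4 24 -36 0 0 0 -0.064; 0.4 24 -36 0 0 0 -0.064; 0.4 24 -36 0 0 0 -0.064; 0.4 24 -36 0 0 0 -0.064; 0.4 24 -36 0 0 0 -0.064; 0.4 24 -36 0 0 0 -0.064; 0.4 24 -36 0 0 0 -0.064; 0.4 24 -36 0 0 0 -0.064"

```text
t: 2.1
eef_pos: [0.6327, 0.0586, 0.2309]
tool_rot: [-0.0, 0.645, 0.764, -0.0]
contact_force: [1.0, 0.2, 0.3]
gripper_width: 0.401
```

>>> move_arm --increments "0.4 1 0 -15 0 0 0; 0.4 0 0 -15 0 0 0; 0.4 0 0 -15 0 0 0; 0.4 0 0 -15 0 0 0; 0.4 0 0 -15 0 0 0; 0.4 0 0 -15 0 0 0; 0.4 0 0 -10 0 0 0; 0.4 0 0 0 0 0 0"

```text
t: 3.1
eef_pos: [0.6329, 0.0596, 0.1304]
tool_rot: [-0.0, 0.645, 0.765, -0.001]
contact_force: [0.0, -1.5, 0.7]
gripper_width: 0.403
```

```bash
cat > look.py <<'E'
import sys
from h import *
# look.py tag cam u0 u1 v0 v1 scale [..]
tag,n,u0,u1,v0,v1,s=sys.argv[1],sys.argv[2],*map(int,sys.argv[3:8])
p,d=vision.read_camera(n); np.save(f"pics/{tag}_p.npy",p); np.save(f"pics/{tag}_d.npy",d)
a=cv2.resize(p[v0:v1,u0:u1,::-1],None,fx=s,fy=s,interpolation=cv2.INTER_CUBIC)
cv2.imwrite(f"pics/{tag}.png",cv2.convertScaleAbs(a,alpha=1.4))
o=bot.get_obs(); print(o['t'],o['eef_pos'].round(4),proj(n,o['eef_pos']).round(1))
E
python3 look.py s1 side 260 400 120 270 5
```

```text
3.15 [0.6334 0.0596 0.1311] [[299.  196.1]]
```

View pics/s1.png

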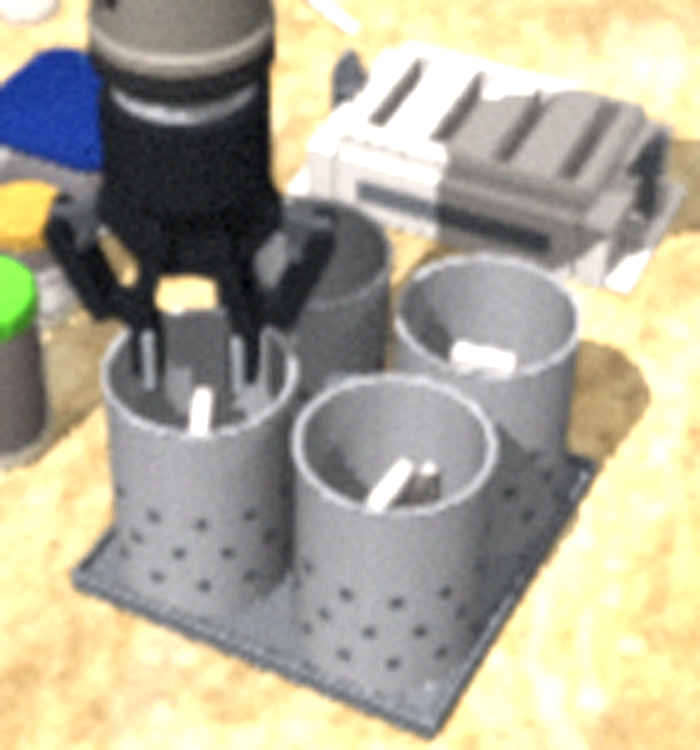

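The fingers straddle the tab. Before descending I'll check the width of the linkage against the cup, using depth.

```bash
python3 - <<'E'
from h import *
d=np.load("pics/s1_d.npy"); p=np.load("pics/s1_p.npy"); X=cloud("side",d)
e=np.array([.6334,.0596,.131])
g=p.max(-1)
R=X-e; j=np.array([np.cos(np.radians(9.7)),np.sin(np.radians(9.7)),0]); k=np.array([-j[1],j[0],0])
a=R@j; b=R@k; h=R[...,2]
m=(abs(a)<.08)&(abs(b)<.06)&(h>.012)&(h<.12)
for lo in np.arange(.010,.11,.008):
    s=m&(h>=lo)&(h<lo+.008)
    if s.sum()>3: print(lo.round(3),s.sum(),"jaw",np.percentile(a[s],[2,98]).round(3),"perp",np.percentile(b[s],[2,98]).round(3))
E
```

```text
0.01 23 jaw [-0.03  0.03] perp [-0.009  0.013]
0.018 33 jaw [-0.03   0.029] perp [0.004 0.013]
0.026 30 jaw [-0.03  0.03] perp [-0.     0.012]
0.034 34 jaw [-0.031  0.03 ] perp [-0.004  0.013]
0.042 54 jaw [-0.045  0.046] perp [0.006 0.015]
0.05 117 jaw [-0.047  0.048] perp [-0.009  0.014]
0.058 70 jaw [-0.05   0.054] perp [-0.011  0.016]
0.066 89 jaw [-0.054  0.055] perp [-0.007  0.018]
0.074 97 jaw [-0.056  0.059] perp [0.    0.019]
0.082 107 jaw [-0.06  0.06] perp [0.005 0.019]
0.09 153 jaw [-0.065  0.063] perp [0.003 0.021]
0.098 227 jaw [-0.063  0.065] perp [-0.01   0.021]
0.106 107 jaw [-0.044  0.044] perp [-0.006  0.019]
```

```bash
python3 - <<'E'
from h import *
d=np.load("pics/s1_d.npy"); p=np.load("pics/s1_p.npy"); X=cloud("side",d)
g=p.min(-1).astype(int)
for name,c,yaw in (("0",(.6335,.059),-80),("2",(.5321,.0828),73),("3",(.5065,-.0184),175.5)):
    m=(np.hypot(X[...,0]-c[0],X[...,1]-c[1])<.03)&(X[...,2]>.085)&(X[...,2]<.12)&(g>110)
    y=np.radians(yaw); v=np.array([np.cos(y),np.sin(y)]); n=np.array([-v[1],v[0]])
    Q=X[m]; r=Q[:,:2]-c
    print(name,m.sum(),"z",Q[:,2].max().round(4),"along",np.percentile(r@v,[2,50,98]).round(4),"normal",np.percentile(r@n,[2,50,98]).round(4),"n=",n.round(2))
    P=np.array([[*(np.array(c)+s*v*.017),.112] for s in (-1,1)]); print((proj("side",P)-[260,120])*5)
E
```

```text
0 36 z 0.1139 along [-0.0163 -0.0008  0.0131] normal [-0.0053 -0.0005  0.0043] n= [0.98 0.17]
[[192.53633278 432.22521042]
 [200.41047401 385.40861108]]
2 49 z 0.1141 along [-0.0147  0.0013  0.017 ] normal [-0.0031  0.0026  0.0055] n= [-0.96  0.29]
[[404.30434347 456.71725227]
 [369.07440117 499.81096078]]
3 58 z 0.1137 along [-0.0134  0.0009  0.0171] normal [-0.0066 -0.0039  0.0038] n= [-0.08 -1.  ]
[[446.79244719 343.88403448]
 [511.34062803 358.26514335]]
```

>>> move_arm --increments "0.24 0 0 0 0 0 0; 0.24 0 0 -8 0 0 0; 0.24 0 0 -8 0 0 0; 0.24 0 0 -8 0 0 0; 0.24 0 0 -8 0 0 0; 0.24 0 0 -5 0 0 0; 0.24 0 0 -3 0 0 0; 0.24 0 0 0 0 0 0"

```text
t: 4.15
eef_pos: [0.6338, 0.0597, 0.0919]
tool_rot: [0.0, 0.645, 0.765, 0.0]
contact_force: [-1.2, -0.5, 5.0]
gripper_width: 0.239
```

```bash
python3 look.py s2 side 265 345 130 230 7; python3 -c "
from station import bot
o=bot.get_obs(); print(o['contact_force'],o['torque'],o['gripper_width'])"
```

```text
4.2 [0.634  0.0596 0.092 ] [[299.3 207.7]]
[-1.16201354  0.1447184   5.78924477] [ 0.04520963  0.07219649 -0.00851261] 0.24245604554225125
```

View pics/s2.png

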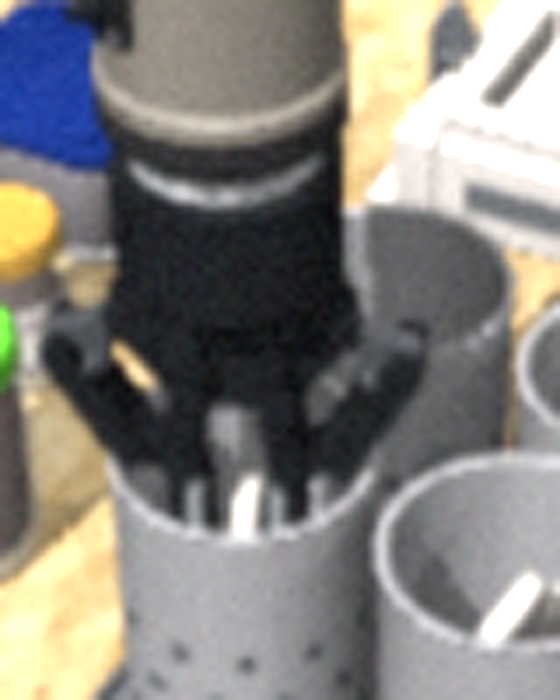

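>>> move_arm --increments "0.24 0 0 4 0 0 0; 0.16 0 0 0 0 0 0; 0.16 0 0 0 0 0 0; 0.16 0 0 0 0 0 0; 0.16 0 0 -3 0 0 0; 0.16 0 0 -3 0 0 0; 0.16 0 0 -2 0 0 0; 0.16 0 0 0 0 0 0"

```text
t: 5.2
eef_pos: [0.633, 0.0595, 0.087]
tool_rot: [-0.0, 0.645, 0.765, -0.0]
contact_force: [-1.3, 0.6, 0.7]
gripper_width: 0.158
```

>>> move_arm --increments "0.16 0 0 -2 0 0 0; 0 0 0 0 0 0 0; 0 0 0 0 0 0 0; 0 0 0 0 0 0 0; 0 0 0 0 0 0 0; 0 0 0 10 0 0 0; 0 0 0 15 0 0 0; 0 0 0 15 0 0 0" --newtons 50

```text
t: 6.2
eef_pos: [0.6335, 0.0594, 0.1266]
tool_rot: [0.0, 0.645, 0.765, 0.0]
contact_force: [0.8, -3.4, -1.5]
gripper_width: 0.105
```

>>> move_arm --increments "0 0 0 18 0 0 0; 0 0 0 18 0 0 0; 0 0 0 18 0 0 0; 0 0 0 18 0 0 0; 0 0 0 18 0 0 0; 0 0 0 18 0 0 0; 0 0 0 0 0 0 0; 0 0 0 0 0 0 0"

```text
t: 7.2
eef_pos: [0.633, 0.0601, 0.2329]
tool_rot: [-0.0, 0.644, 0.765, -0.0]
contact_force: [0.1, 0.3, -0.9]
gripper_width: 0.103
```

```bash
python3 look.py s3 side 250 400 90 240 5; python3 look.py t3 top 235 365 120 250 5
```

```text
7.25 [0.6328 0.06   0.2325] [[297.8 163. ]]
7.3 [0.6328 0.0599 0.2324] [[280.5 177.1]]
```

View pics/s3.png

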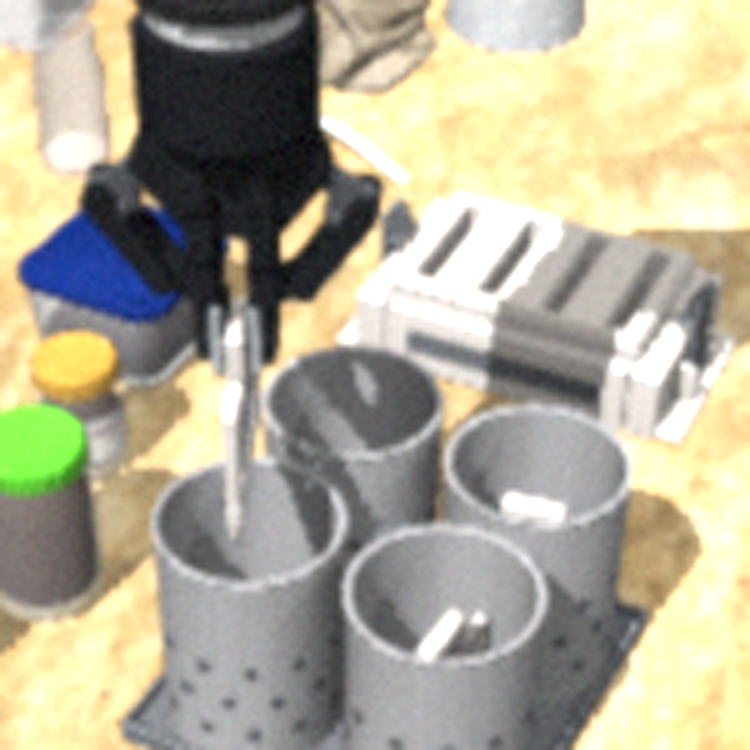

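View pics/t3.png

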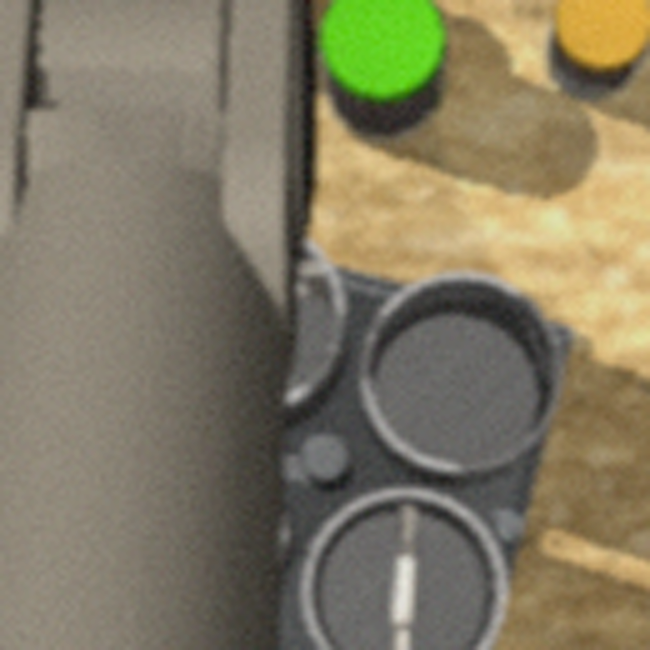

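>>> move_arm --increments "0 -3 -46 0 0 0 -0.046; 0 -3 -46 0 0 0 -0.046; 0 -3 -47 0 0 0 -0.046; 0 -3 -47 0 0 0 -0.046; 0 -3 -47 0 0 0 -0.046; 0 -3 -47 0 0 0 -0.046; 0 -2 -46 0 0 0 -0.047; 0 -2 -46 0 0 0 -0.047"

```text
t: 8.3
eef_pos: [0.611, -0.3134, 0.2324]
tool_rot: [-0.001, 0.775, 0.632, -0.0]
contact_force: [0.1, -0.5, -0.3]
gripper_width: 0.104
```

>>> move_arm --increments "0 0 0 -15 0 0 0; 0 0 0 -15 0 0 0; 0 0 0 -15 0 0 0; 0 0 0 -15 0 0 0; 0 0 0 -15 0 0 0; 0 0 0 0 0 0 0; 0 0 0 0 0 0 0; 0 0 0 0 0 0 0"

```text
t: 9.3
eef_pos: [0.6118, -0.3127, 0.1591]
tool_rot: [0.001, 0.774, 0.633, 0.0]
contact_force: [0.2, -0.1, -1.2]
gripper_width: 0.106
```

```bash
python3 look.py s4 side 300 420 80 190 6; python3 look.py t4 top 380 480 165 285 5
```

```text
9.35 [ 0.6117 -0.3126  0.1591] [[340.5 111.2]]
9.4 [ 0.6117 -0.3126  0.159 ] [[444.2 192.7]]
```

View pics/s4.png

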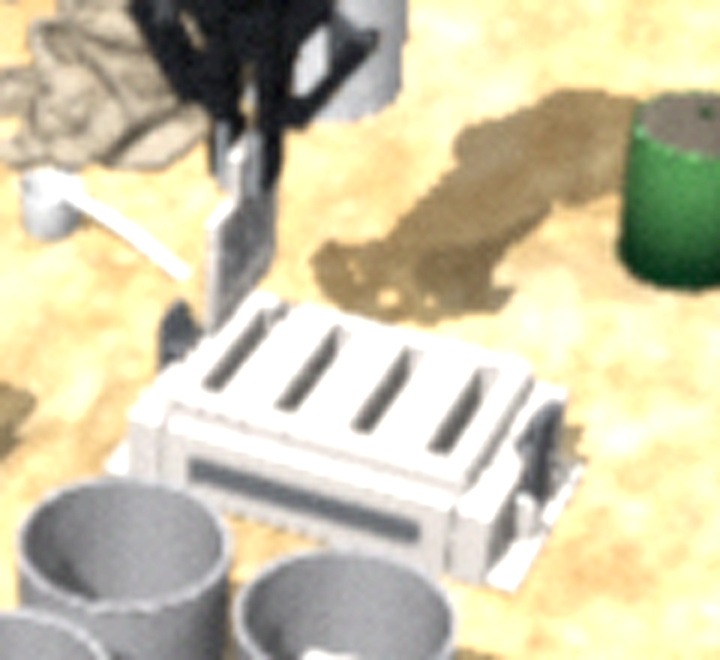

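View pics/t4.png

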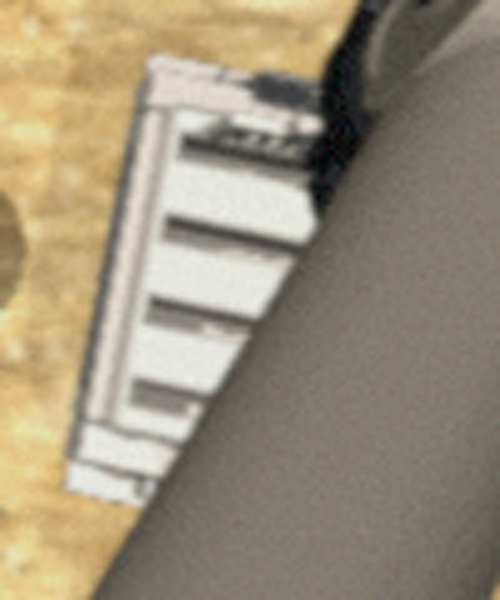

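```bash
python3 - <<'E'
from h import *
c=np.array([.6117,-.3126]); v=np.array([.198,.980]); n=np.array([.98,-.198])
for s in(-1,1):
  for t in (-1,1):
    print("bottom",s,t,((proj("side",[*(c+s*.042*v+t*.002*n),.09])-[300,80])*6).round(), "shoulder",((proj("side",[*(c+s*.042*v+t*.0035*n),.162])-[300,80])*6).round())
cs=np.array([.5492,-.299])
for k in (63,21,-21,-63):
  print("slot",[((proj("side",[*(cs+k/1000*n+s*.045*v+t*.0065*n),.064])-[300,80])*6).round().tolist()[0] for s in(-1,1) for t in (-1,1)])
E
```

```text
bottom -1 -1 [[273. 266.]] shoulder [[282. 146.]]
bottom -1 1 [[266. 264.]] shoulder [[269. 143.]]
bottom 1 -1 [[209. 344.]] shoulder [[216. 223.]]
bottom 1 1 [[202. 342.]] shoulder [[203. 219.]]
slot [[281.0, 307.0], [259.0, 302.0], [214.0, 393.0], [191.0, 386.0]]
slot [[353.0, 326.0], [330.0, 320.0], [288.0, 413.0], [265.0, 407.0]]
slot [[426.0, 345.0], [403.0, 339.0], [364.0, 435.0], [340.0, 428.0]]
slot [[500.0, 365.0], [477.0, 359.0], [442.0, 456.0], [418.0, 449.0]]
```

```bash
python3 - <<'E'
from h import *
c=np.array([.6117,-.3126]); v=np.array([.198,.980]); n=np.array([.98,-.198])
f=lambda X:((proj("top",X)-[380,165])*5).round().tolist()[0]
for s in(-1,1):
  for t in (-1,1):
    print("bottom",s,t,f([*(c+s*.042*v+t*.002*n),.09]), "shoulder",f([*(c+s*.042*v+t*.0035*n),.162]))
cs=np.array([.5492,-.299])
for k in (63,21,-21,-63):
  print("slot",[f([*(cs+k/1000*n+s*.045*v+t*.0065*n),.064]) for s in(-1,1) for t in (-1,1)])
p=np.load("pics/t4_p.npy")
a=cv2.resize(p[180:215,405:455,::-1],None,fx=14,fy=14,interpolation=cv2.INTER_CUBIC)
cv2.imwrite("pics/t4z.png",a)
E
```

```text
bottom -1 -1 [365.0, 177.0] shoulder [411.0, 164.0]
bottom -1 1 [366.0, 169.0] shoulder [414.0, 149.0]
bottom 1 -1 [197.0, 141.0] shoulder [232.0, 126.0]
bottom 1 1 [198.0, 133.0] shoulder [235.0, 111.0]
slot [[351.0, 193.0], [356.0, 168.0], [175.0, 156.0], [180.0, 131.0]]
slot [[336.0, 275.0], [341.0, 250.0], [159.0, 238.0], [164.0, 212.0]]
slot [[321.0, 358.0], [325.0, 332.0], [143.0, 320.0], [148.0, 294.0]]
slot [[305.0, 441.0], [310.0, 415.0], [127.0, 403.0], [132.0, 377.0]]
```

View pics/t4z.png

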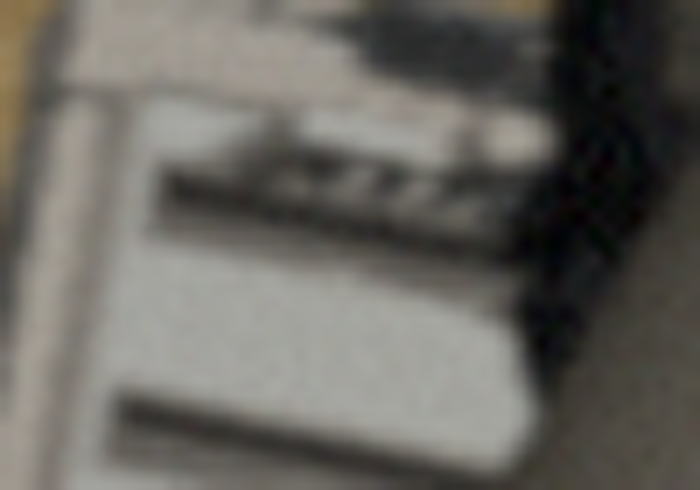

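>>> move_arm --increments "0 -1.5 0.6 -6 0 0 0; 0 0 0 -6 0 0 0; 0 0 0 -6 0 0 0; 0 0 0 -4 0 0 0; 0 0 0 -4 0 0 0; 0 0 0 -4 0 0 0; 0 0 0 -4 0 0 0; 0 0 0 0 0 0 0"

```text
t: 10.4
eef_pos: [0.6097, -0.3116, 0.1239]
tool_rot: [-0.0, 0.774, 0.633, -0.0]
contact_force: [-0.1, -0.1, -0.6]
gripper_width: 0.106
```

>>> move_arm --increments "0 0 0 -6 0 0 0; 0 0 0 -6 0 0 0; 0 0 0 -6 0 0 0; 0 0 0 -6 0 0 0; 0 0 0 -6 0 0 0; 0 0 0 -5 0 0 0; 0 0 0 -3 0 0 0; 0 0 0 0 0 0 0"

```text
t: 11.4
eef_pos: [0.6098, -0.3117, 0.0861]
tool_rot: [-0.0, 0.774, 0.633, -0.0]
contact_force: [-0.1, 0.0, -0.2]
gripper_width: 0.106
```

>>> move_arm --increments "0 0 0 -1 0 0 0; 0 0 0 -1 0 0 0; 0 0 0 -1 0 0 0; 0 0 0 -1 0 0 0; 0 0 0 0 0 0 0; 0 0 0 0 0 0 0; 0 0 0 0 0 0 0; 0 0 0 0 0 0 0"

```text
t: 12.4
eef_pos: [0.6102, -0.3118, 0.0834]
tool_rot: [0.0, 0.774, 0.633, 0.0]
contact_force: [-1.8, 1.2, 6.2]
gripper_width: 0.114
```

>>> move_arm --increments "0.3 0 0 0 0 0 0; 0.3 0 0 0 0 0 0; 0.3 0 0 0 0 0 0; 0.3 0 0 15 0 0 0; 0.3 0 0 25 0 0 0; 0.3 0 0 25 0 0 0; 0.3 0 0 25 0 0 0; 0.3 0 0 25 0 0 0"

```text
t: 13.4
eef_pos: [0.6099, -0.312, 0.1994]
tool_rot: [0.001, 0.774, 0.633, 0.0]
contact_force: [-0.3, -0.1, 0.0]
gripper_width: 0.304
```

```bash
python3 look.py s5 side 300 420 80 190 6; python3 - <<'E'
from h import *
d=np.load("pics/s5_d.npy");p=np.load("pics/s5_p.npy"); X=cloud("side",d)
m=(np.hypot(X[...,0]-.61,X[...,1]+.312)<.03)&(X[...,2]>.095)&(X[...,2]<.125)
print(m.sum(),X[m].mean(0),np.percentile(X[m][:,2],[50,95,100]))
E
```

```text
13.45 [ 0.6115 -0.3131  0.2031] [[341.1  98. ]]
41 [ 0.61001785 -0.30449905  0.10505909] [0.10658001 0.11107624 0.11332219]
```

View pics/s5.png

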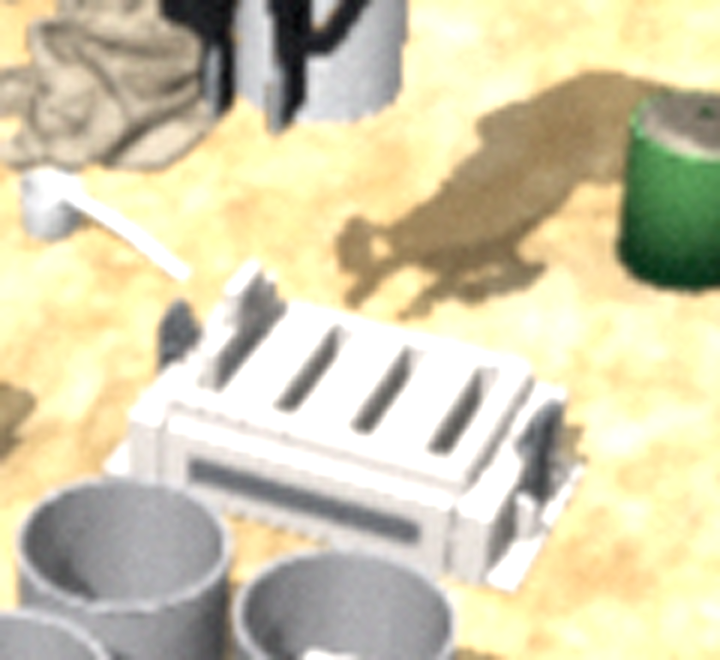

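>>> move_arm --increments "0.3 -10 49 0 0 0 -0.012; 0.3 -10 49 0 0 0 -0.012; 0.3 -10 50 0 0 0 -0.012; 0.3 -10 50 0 0 0 -0.012; 0.3 -10 50 0 0 0 -0.012; 0.3 -10 50 0 0 0 -0.012; 0.3 -10 49 0 0 0 -0.012; 0.3 -10 49 0 0 0 -0.012"

```text
t: 14.45
eef_pos: [0.5297, 0.0857, 0.1981]
tool_rot: [0.0, 0.804, 0.595, 0.001]
contact_force: [1.1, 0.2, 0.6]
gripper_width: 0.3
```

>>> move_arm --increments "0.3 0 0 -15 0 0 0; 0.3 0 0 -15 0 0 0; 0.3 0 0 -15 0 0 0; 0.3 0 0 -15 0 0 0; 0.3 0 0 -12 0 0 0; 0.3 0 0 0 0 0 0; 0.3 0 0 0 0 0 0; 0.3 0 0 0 0 0 0"

```text
t: 15.45
eef_pos: [0.5303, 0.0843, 0.1258]
tool_rot: [0.0, 0.804, 0.595, 0.001]
contact_force: [0.4, 0.5, -0.3]
gripper_width: 0.298
```

```bash
python3 look.py s6 side 285 385 150 270 6; python3 - <<'E'
from h import *
d=np.load("pics/s6_d.npy");p=np.load("pics/s6_p.npy"); X=cloud("side",d)
m=(np.hypot(X[...,0]-.532,X[...,1]-.083)<.03)&(X[...,2]>.09)&(X[...,2]<.12)&(p.min(-1)>110)
print(m.sum(),X[m].mean(0),rect(X[m]))
E
```

```text
15.5 [0.5302 0.0844 0.1258] [[338.2 212. ]]
41 [0.53196576 0.08804058 0.11067293] ((531.93603515625, 84.54161071777344), (32.49990463256836, 9.75646686553955), 74.42616271972656)
```

View pics/s6.png

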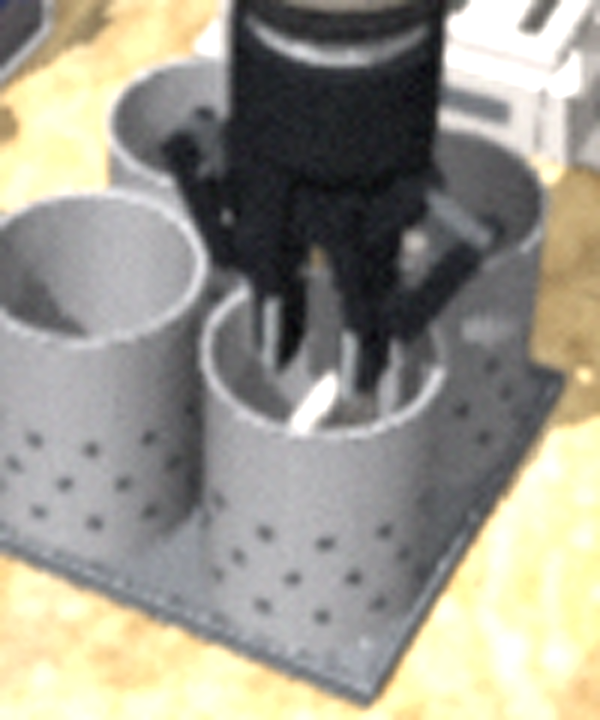

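>>> move_arm --increments "0.24 1.5 -0.5 0 0 0 0; 0.24 0 0 -8 0 0 0; 0.24 0 0 -8 0 0 0; 0.24 0 0 -10 0 0 0; 0.16 0 0 0 0 0 0; 0.16 0 0 0 0 0 0; 0.16 0 0 -4 0 0 0; 0.16 0 0 0 0 0 0"

```text
t: 16.5
eef_pos: [0.5313, 0.0838, 0.0952]
tool_rot: [-0.0, 0.804, 0.595, -0.0]
contact_force: [-0.0, 0.4, -0.2]
gripper_width: 0.16
```

>>> move_arm --increments "0.16 0 0 -4 0 0 0; 0.16 0 0 -4 0 0 0; 0.16 0 0 -2 0 0 0; 0 0 0 0 0 0 0; 0 0 0 0 0 0 0; 0 0 0 0 0 0 0; 0 0 0 0 0 0 0; 0 0 0 5 0 0 0"

```text
t: 17.5
eef_pos: [0.5313, 0.084, 0.0903]
tool_rot: [-0.0, 0.804, 0.595, -0.0]
contact_force: [0.7, 2.0, -2.5]
gripper_width: 0.107
```

>>> move_arm --increments "0 0 0 15 0 0 0; 0 0 0 18 0 0 0; 0 0 0 20 0 0 0; 0 0 0 20 0 0 0; 0 0 0 20 0 0 0; 0 0 0 20 0 0 0; 0 0 0 20 0 0 0; 0 0 0 10 0 0 0"

```text
t: 18.5
eef_pos: [0.5319, 0.083, 0.2354]
tool_rot: [0.001, 0.804, 0.595, 0.001]
contact_force: [0.0, 0.3, -1.4]
gripper_width: 0.109
```

```bash
python3 look.py s7 side 285 385 110 250 5
```

```text
18.55 [0.5323 0.0832 0.236 ] [[339.1 175.1]]
```

View pics/s7.png

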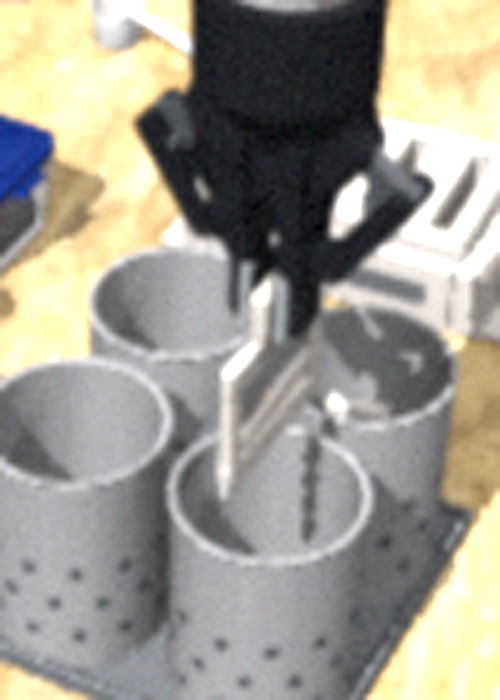

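>>> move_arm --increments "0 -0.5 -47 0 0 0 0.012; 0 -0.5 -47 0 0 0 0.012; 0 -0.5 -47 0 0 0 0.012; 0 -0.5 -48 0 0 0 0.012; 0 -0.5 -48 0 0 0 0.012; 0 -0.5 -47 0 0 0 0.012; 0 -0.5 -47 0 0 0 0.012; 0 -0.5 -47 0 0 0 0.014"

```text
t: 19.55
eef_pos: [0.5267, -0.2958, 0.233]
tool_rot: [-0.0, 0.773, 0.634, -0.0]
contact_force: [1.0, 0.0, -0.6]
gripper_width: 0.111
```

>>> move_arm --increments "0 0 0 -15 0 0 0; 0 0 0 -15 0 0 0; 0 0 0 -15 0 0 0; 0 0 0 -15 0 0 0; 0 0 0 -15 0 0 0; 0 0 0 -10 0 0 0; 0 0 0 0 0 0 0; 0 0 0 0 0 0 0"

```text
t: 20.55
eef_pos: [0.5276, -0.2945, 0.1487]
tool_rot: [0.0, 0.774, 0.634, 0.0]
contact_force: [0.0, -0.7, -0.2]
gripper_width: 0.107
```

>>> move_arm --increments "0 0 -0.8 -5 0 0 0; 0 0 0 -5 0 0 0; 0 0 0 -4 0 0 0; 0 0 0 -4 0 0 0; 0 0 0 -4 0 0 0; 0 0 0 -4 0 0 0; 0 0 0 0 0 0 0; 0 0 0 0 0 0 0"

```text
t: 21.55
eef_pos: [0.5274, -0.2951, 0.1224]
tool_rot: [0.0, 0.774, 0.634, 0.0]
contact_force: [-0.7, 1.0, 0.3]
gripper_width: 0.107
```

>>> move_arm --increments "0 0 0 -6 0 0 0; 0 0 0 -6 0 0 0; 0 0 0 -6 0 0 0; 0 0 0 -6 0 0 0; 0 0 0 -5 0 0 0; 0 0 0 -4 0 0 0; 0 0 0 -2 0 0 0; 0 0 0 0 0 0 0"

```text
t: 22.55
eef_pos: [0.5273, -0.2951, 0.0872]
tool_rot: [-0.0, 0.774, 0.634, -0.0]
contact_force: [-0.1, -0.5, -1.5]
gripper_width: 0.107
```

>>> move_arm --increments "0 0 0 -1 0 0 0; 0 0 0 -1 0 0 0; 0 0 0 -1 0 0 0; 0 0 0 -1 0 0 0; 0 0 0 -1 0 0 0; 0 0 0 0 0 0 0; 0 0 0 0 0 0 0; 0 0 0 0 0 0 0"

```text
t: 23.55
eef_pos: [0.5276, -0.2951, 0.083]
tool_rot: [0.0, 0.774, 0.634, 0.0]
contact_force: [-1.4, 1.3, 5.6]
gripper_width: 0.108
```

>>> move_arm --increments "0.3 0 0 0 0 0 0; 0.3 0 0 0 0 0 0; 0.3 0 0 0 0 0 0; 0.3 0 0 15 0 0 0; 0.3 0 0 25 0 0 0; 0.3 0 0 25 0 0 0; 0.3 0 0 25 0 0 0; 0.3 0 0 25 0 0 0"

```text
t: 24.55
eef_pos: [0.5274, -0.2953, 0.1992]
tool_rot: [0.0, 0.774, 0.634, 0.0]
contact_force: [0.9, -0.0, -0.2]
gripper_width: 0.301
```

>>> move_arm --increments "0.3 -2 25 0 0 0 -0.12; 0.3 -2 25 0 0 0 -0.12; 0.3 -2 25 0 0 0 -0.12; 0.3 -2 25 0 0 0 -0.12; 0.3 -2 25 0 0 0 -0.12; 0.3 -2 25 0 0 0 -0.12; 0.3 -2 25 0 0 0 -0.12; 0.3 -2 25 0 0 0 -0.12"

```text
t: 25.55
eef_pos: [0.5114, -0.0943, 0.1982]
tool_rot: [-0.0, 0.979, 0.203, 0.001]
contact_force: [0.5, 0.1, -0.8]
gripper_width: 0.3
```

```bash
python3 look.py s8 side 285 405 110 230 5; python3 - <<'E'
from h import *
d=np.load("pics/s8_d.npy");p=np.load("pics/s8_p.npy"); X=cloud("side",d)
for c in ((.61,-.312),(.5276,-.2951)):
    m=(np.hypot(X[...,0]-c[0],X[...,1]-c[1])<.03)&(X[...,2]>.095)&(X[...,2]<.125)
    print(m.sum(),np.percentile(X[m][:,2],[50,95,100]))
m=(np.hypot(X[...,0]-.506,X[...,1]+.018)<.03)&(X[...,2]>.09)&(X[...,2]<.12)&(p.min(-1)>110)
print(m.sum(),X[m].mean(0),rect(X[m]))
E
```

```text
25.6 [ 0.5114 -0.0905  0.1976] [[361.3 146.3]]
43 [0.10610887 0.10973893 0.11046223]Traceback (most recent call last):
  File "<stdin>", line 5, in <module>
    return _quantile_unchecked(
        a, q, axis, out, overwrite_input, method, keepdims, weights)
    return _ureduce(a,
                    func=_quantile_ureduce_func,
    ...<5 lines>...
                    overwrite_input=overwrite_input,
                    method=method)
    r = func(a, **kwargs)
    result = _quantile(arr,
                       quantiles=q,
    ...<2 lines>...
                       out=out,
                       weights=wgt)
    slices_having_nans = np.isnan(arr[-1, ...])
                                  ~~~^^^^^^^^^
IndexError: index -1 is out of bounds for axis 0 with size 0
```

View pics/s8.png

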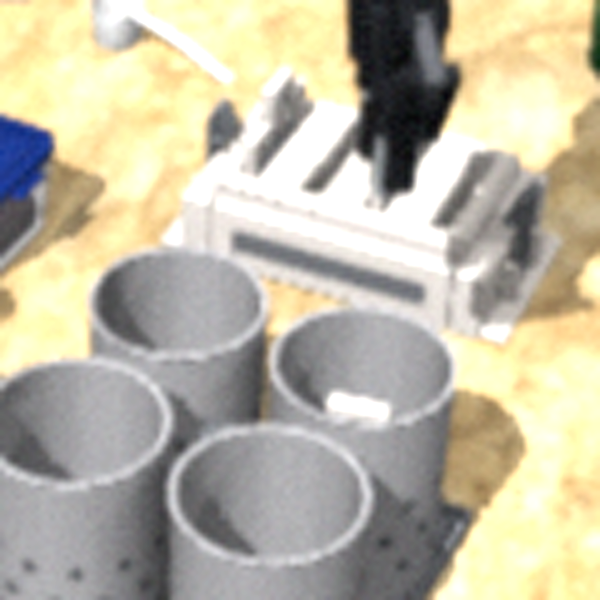

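>>> move_arm --increments "0.3 -1 13 0 0 0 -0.08; 0.3 -1 13 0 0 0 -0.08; 0.3 -1 13 0 0 0 -0.08; 0.3 -1 13 0 0 0 -0.08; 0.3 -1 13 0 0 0 -0.08; 0.3 -1 13 0 0 0 -0.09; 0.3 0 0 -15 0 0 0; 0.3 0 0 -15 0 0 0"

```text
t: 26.6
eef_pos: [0.5053, -0.0174, 0.1665]
tool_rot: [-0.0, 0.999, -0.038, 0.0]
contact_force: [-0.5, -0.4, -0.4]
gripper_width: 0.303
```

```bash
python3 look.py s9 side 300 400 120 220 6; python3 - <<'E'
from h import *
d=np.load("pics/s9_d.npy");p=np.load("pics/s9_p.npy"); X=cloud("side",d)
for c in ((.61,-.312),(.5276,-.2951)):
    m=(np.hypot(X[...,0]-c[0],X[...,1]-c[1])<.03)&(X[...,2]>.095)&(X[...,2]<.125)
    if m.sum():print(m.sum(),np.percentile(X[m][:,2],[50,95,100]))
m=(np.hypot(X[...,0]-.506,X[...,1]+.018)<.03)&(X[...,2]>.09)&(X[...,2]<.12)&(p.min(-1)>110)
print(m.sum(),X[m].mean(0),rect(X[m]))
E
```

```text
26.65 [ 0.5039 -0.0174  0.1647] [[358.1 174.5]]
39 [0.10683884 0.11050808 0.11190706]
59 [ 0.50556742 -0.01576983  0.10923872] ((505.16619873046875, -16.508216857910156), (11.562535285949707, 31.853168487548828), 80.04840087890625)
```

View pics/s9.png

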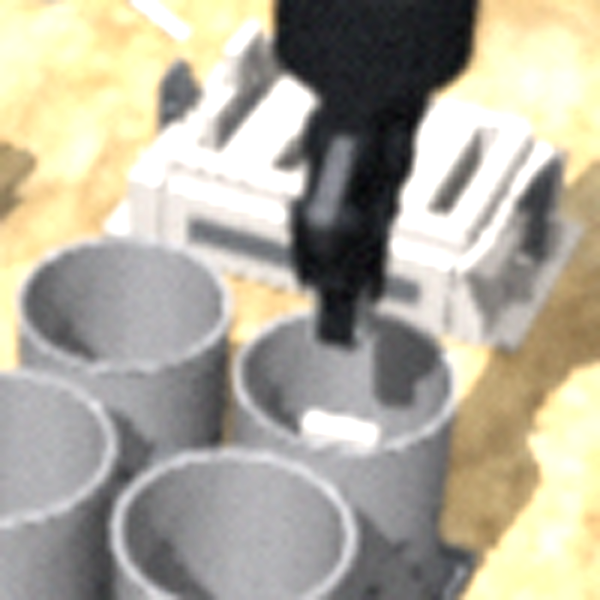

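>>> move_arm --increments "0.24 1 0 -12 0 0 0; 0.24 0 0 -12 0 0 0; 0.24 0 0 -12 0 0 0; 0.24 0 0 -12 0 0 0; 0.24 0 0 -12 0 0 0; 0.24 0 0 -7 0 0 0; 0.16 0 0 0 0 0 0; 0.16 0 0 0 0 0 0"

```text
t: 27.65
eef_pos: [0.5066, -0.0171, 0.1006]
tool_rot: [-0.0, 0.999, -0.039, 0.0]
contact_force: [-0.4, 0.3, 0.6]
gripper_width: 0.165
```

>>> move_arm --increments "0.16 0 0 -5 0 0 0; 0.16 0 0 -5 0 0 0; 0.16 0 0 -4 0 0 0; 0.16 0 0 0 0 0 0; 0 0 0 0 0 0 0; 0 0 0 0 0 0 0; 0 0 0 0 0 0 0; 0 0 0 0 0 0 0"

```text
t: 28.65
eef_pos: [0.5063, -0.017, 0.0862]
tool_rot: [0.0, 0.999, -0.039, -0.0]
contact_force: [-1.0, -2.4, -0.3]
gripper_width: 0.106
```

>>> move_arm --increments "0 0 0 10 0 0 0; 0 0 0 20 0 0 0; 0 0 0 20 0 0 0; 0 0 0 20 0 0 0; 0 0 0 20 0 0 0; 0 0 0 20 0 0 0; 0 0 0 20 0 0 0; 0 0 0 18 0 0 0"

```text
t: 29.65
eef_pos: [0.5064, -0.0169, 0.2356]
tool_rot: [-0.0, 0.999, -0.039, 0.0]
contact_force: [-0.4, 0.3, 0.7]
gripper_width: 0.109
```

```bash
python3 look.py s10 side 300 400 100 220 6
```

```text
29.7 [ 0.5076 -0.0173  0.2374] [[358.7 150. ]]
```

View pics/s10.png

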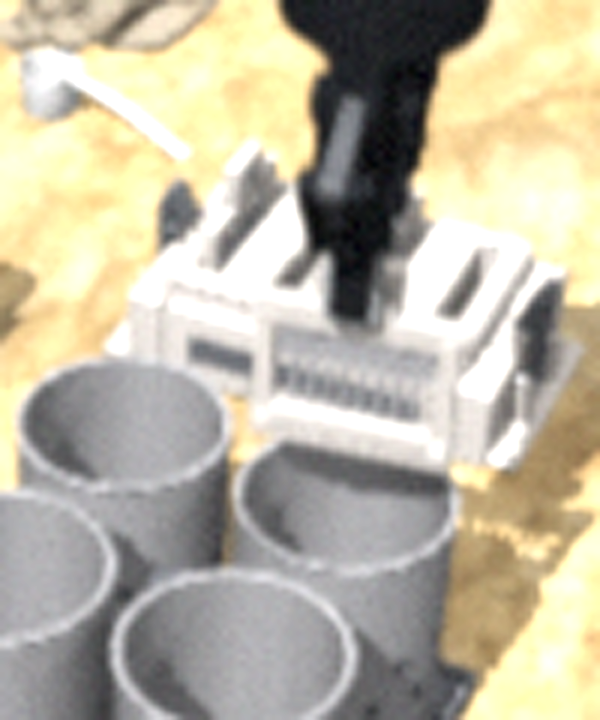

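>>> move_arm --increments "0 -1 -17 0 0 0 0.09; 0 -1 -17 0 0 0 0.09; 0 -1 -17 0 0 0 0.09; 0 -1 -17 0 0 0 0.09; 0 -1 -17 0 0 0 0.09; 0 -1 -17 0 0 0 0.09; 0 -1 -17 0 0 0 0.09; 0 -1 -17 0 0 0 0.09"

```text
t: 30.7
eef_pos: [0.4981, -0.1535, 0.2343]
tool_rot: [-0.0, 0.948, 0.317, -0.0]
contact_force: [0.1, -1.2, 0.0]
gripper_width: 0.103
```

>>> move_arm --increments "0 -2 -17 0 0 0 0.09; 0 -2 -17 0 0 0 0.09; 0 -2 -17 0 0 0 0.09; 0 -2 -17 0 0 0 0.09; 0 -1 -17 0 0 0 0.09; 0 -1 -17 0 0 0 0.09; 0 -1 -16 0 0 0 0.09; 0 -1 -16 0 0 0 0.099"

```text
t: 31.7
eef_pos: [0.4862, -0.2874, 0.2342]
tool_rot: [-0.0, 0.773, 0.635, -0.0]
contact_force: [-0.1, 0.3, -0.7]
gripper_width: 0.107
```

>>> move_arm --increments "0 0 0 -15 0 0 0; 0 0 0 -15 0 0 0; 0 0 0 -15 0 0 0; 0 0 0 -15 0 0 0; 0 0 0 -15 0 0 0; 0 0 0 -12 0 0 0; 0 0 0 0 0 0 0; 0 0 0 0 0 0 0"

```text
t: 32.7
eef_pos: [0.4866, -0.2873, 0.1477]
tool_rot: [0.0, 0.774, 0.633, 0.0]
contact_force: [0.5, -0.8, -0.3]
gripper_width: 0.106
```

```bash
python3 look.py s11 side 310 410 80 180 6
```

```text
32.75 [ 0.4867 -0.2874  0.1478] [[379.8 124.3]]
```

View pics/s11.png

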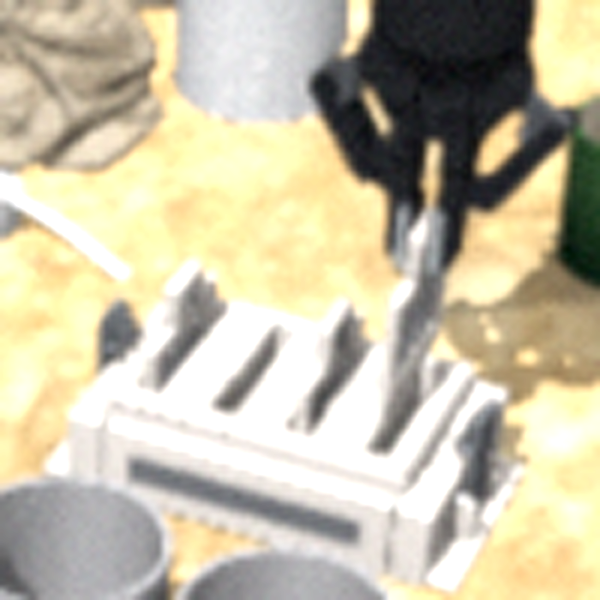

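The first two inserts are seated, at zoom positions (190,290) and (345,330). The third is lined up over slot 0 at about (405,390).

>>> move_arm --increments "0 0 0 -5 0 0 0; 0 0 0 -5 0 0 0; 0 0 0 -4 0 0 0; 0 0 0 -4 0 0 0; 0 0 0 -4 0 0 0; 0 0 0 -4 0 0 0; 0 0 0 0 0 0 0; 0 0 0 0 0 0 0"

```text
t: 33.75
eef_pos: [0.4864, -0.2871, 0.1214]
tool_rot: [0.0, 0.774, 0.633, 0.0]
contact_force: [-0.6, 0.1, -1.4]
gripper_width: 0.111
```

>>> move_arm --increments "0 0 0 -6 0 0 0; 0 0 0 -6 0 0 0; 0 0 0 -6 0 0 0; 0 0 0 -6 0 0 0; 0 0 0 -5 0 0 0; 0 0 0 -4 0 0 0; 0 0 0 -1 0 0 0; 0 0 0 0 0 0 0"

```text
t: 34.75
eef_pos: [0.4864, -0.2871, 0.0873]
tool_rot: [0.0, 0.774, 0.633, 0.0]
contact_force: [0.2, 0.2, -0.5]
gripper_width: 0.104
```

>>> move_arm --increments "0 0 0 -1 0 0 0; 0 0 0 -1 0 0 0; 0 0 0 -1 0 0 0; 0 0 0 -1 0 0 0; 0 0 0 0 0 0 0; 0 0 0 0 0 0 0; 0 0 0 0 0 0 0; 0 0 0 0 0 0 0"

```text
t: 35.75
eef_pos: [0.4867, -0.287, 0.0842]
tool_rot: [0.0, 0.774, 0.633, 0.0]
contact_force: [-2.0, 2.0, 9.0]
gripper_width: 0.108
```

>>> move_arm --increments "0.3 0 0 0 0 0 0; 0.3 0 0 0 0 0 0; 0.3 0 0 0 0 0 0; 0.3 0 0 15 0 0 0; 0.3 0 0 30 0 0 0; 0.3 0 0 40 0 0 0; 0.6 0 0 40 0 0 0; 0.6 0 0 35 0 0 0"

```text
t: 36.75
eef_pos: [0.4863, -0.2874, 0.2458]
tool_rot: [0.001, 0.774, 0.633, 0.0]
contact_force: [0.9, 0.9, -0.6]
gripper_width: 0.598
```

```bash
cat > cov.py <<'E'
import sys
from h import *
from m import pca
p,d=vision.read_camera("top"); X=cloud("top",d); z=X[...,2]; tag=sys.argv[1]
np.save(f"pics/{tag}_p.npy",p)
u0,u1,v0,v1=130,260,150,310
m=np.zeros(z.shape,bool); m[v0:v1,u0:u1]=1
t=m&(abs(z-.072)<.004); n,l,s,c=cv2.connectedComponentsWithStats(t.astype(np.uint8)); i=1+np.argmax(s[1:,4]); t=l==i
t=cv2.morphologyEx(t.astype(np.uint8),cv2.MORPH_CLOSE,np.ones((15,15)))>0
uv=np.argwhere(t)[:,::-1]; print("top face",rect(rays("top",uv,.072)),rect(X[t&(abs(z-.072)<.004)]))
g=m&(abs(z-.100)<.006)&(p.max(-1)<110); n,l,s,c=cv2.connectedComponentsWithStats(g.astype(np.uint8)); g=l==1+np.argmax(s[1:,4])
uv=np.argwhere(g)[:,::-1]; P=rays("top",uv,.1); cc,v=pca(P); print("grip",g.sum(),rect(P),cc,np.degrees(np.arctan2(v[1],v[0])))
p2,d2=vision.read_camera("side"); np.save(f"pics/{tag}s_p.npy",p2); X=cloud("side",d2); z=X[...,2]
g=(np.hypot(X[...,0]-cc[0],X[...,1]-cc[1])<.06)&(abs(z-.100)<.005); P=X[g]; print("side grip",g.sum(),rect(P))
g=(np.hypot(X[...,0]-cc[0],X[...,1]-cc[1])<.15)&(abs(z-.072)<.004); print("side top",g.sum(),rect(X[g]))
for k,c in enumerate(((.61,-.312),(.5276,-.2951),(.4866,-.287))):
    m=(np.hypot(X[...,0]-c[0],X[...,1]-c[1])<.022)&(X[...,2]>.095)&(X[...,2]<.125)
    if m.sum():print("tab",k,m.sum(),np.percentile(X[m][:,2],[50,95,100]).round(4))
cv2.imwrite(f"pics/{tag}.png",np.hstack([p[130:330,130:330,::-1],p2[80:280,300:420,::-1]]).repeat(2,0).repeat(2,1))
E
python3 cov.py c1
```

```text
top face ((542.7487182617188, 251.527099609375), (179.75901794433594, 119.50922393798828), 13.833680152893066) ((542.725341796875, 252.08062744140625), (179.84445190429688, 120.26494598388672), 13.80562973022461)
grip 222 ((542.7102661132812, 250.60687255859375), (19.773666381835938, 66.62471771240234), 13.689558029174805) [0.54253249 0.25105809] 104.12170169271688
side grip 239 ((540.62451171875, 253.15577697753906), (19.373130798339844, 64.61207580566406), 15.31782054901123)
side top 3681 ((551.986572265625, 210.63641357421875), (179.97337341308594, 208.61058044433594), 13.789443969726562)
tab 0 37 [0.1072 0.1114 0.1129]
tab 1 41 [0.1062 0.1105 0.1113]
tab 2 42 [0.1069 0.1113 0.1122]
```

View pics/c1.png

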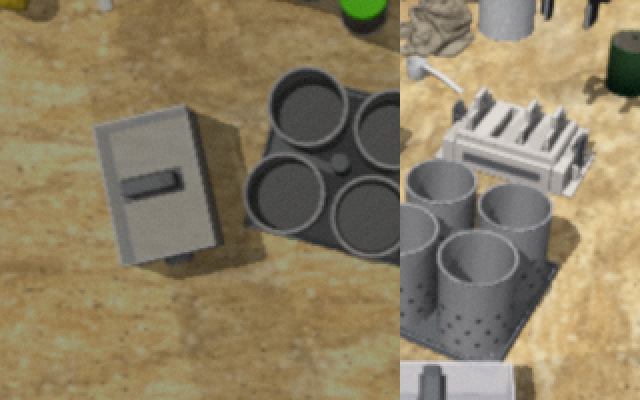

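>>> move_arm --increments "0.6 5 45 0 0 0 0.037; 0.6 5 45 0 0 0 0.037; 0.6 5 45 0 0 0 0.037; 0.6 5 45 0 0 0 0.037; 0.6 5 45 0 0 0 0.037; 0.6 5 45 0 0 0 0.037; 0.6 5 45 0 0 0 0.037; 0.6 5 45 0 0 0 0.037" --newtons 80

```text
t: 37.85
eef_pos: [0.5261, 0.0742, 0.2434]
tool_rot: [-0.0, 0.672, 0.741, 0.0]
contact_force: [1.0, 0.5, -0.0]
gripper_width: 0.6
```

>>> move_arm --increments "0.6 4 45 0 0 0 0.036; 0.6 4 45 0 0 0 0.036; 0.6 4 45 0 0 0 0.036; 0.6 4 44 0 0 0 0.036; 0.6 0 0 -20 0 0 0; 0.6 0 0 -25 0 0 0; 0.6 0 0 -25 0 0 0; 0.6 0 0 -25 0 0 0"

```text
t: 38.85
eef_pos: [0.5421, 0.2517, 0.1475]
tool_rot: [0.0, 0.617, 0.787, -0.0]
contact_force: [0.0, -0.0, 0.6]
gripper_width: 0.599
```

```bash
python3 look.py s12 side 260 380 230 350 5
```

```text
38.9 [0.5402 0.2509 0.1443] [[316.  260.5]]
```

View pics/s12.png

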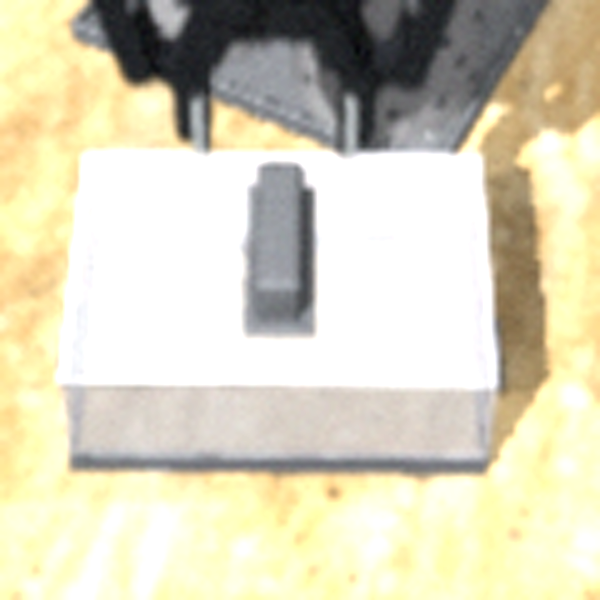

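>>> move_arm --increments "0.6 1 0 -12 0 0 0; 0.6 0 0 -12 0 0 0; 0.6 0 0 -12 0 0 0; 0.6 0 0 -12 0 0 0; 0.6 0 0 -7 0 0 0; 0.6 0 0 0 0 0 0; 0.6 0 0 0 0 0 0; 0.6 0 0 0 0 0 0"

```text
t: 39.9
eef_pos: [0.5437, 0.2521, 0.0938]
tool_rot: [0.0, 0.617, 0.787, 0.0]
contact_force: [0.8, -0.4, 0.3]
gripper_width: 0.602
```

>>> move_arm --increments "0.6 -1 0 -8 0 0 0; 0.6 0 0 -6 0 0 0; 0.6 0 0 -1 0 0 0; 0 0 0 0 0 0 0; 0 0 0 0 0 0 0; 0 0 0 0 0 0 0; 0 0 0 0 0 0 0; 0 0 0 0 0 0 0"

```text
t: 40.9
eef_pos: [0.5426, 0.252, 0.0787]
tool_rot: [0.0, 0.617, 0.787, 0.0]
contact_force: [-0.3, -0.1, 4.6]
gripper_width: 0.213
```

>>> move_arm --increments "0 0 0 5 0 0 0; 0 0 0 15 0 0 0; 0 0 0 25 0 0 0; 0 0 0 30 0 0 0; 0 0 0 30 0 0 0; 0 0 0 30 0 0 0; 0 0 0 30 0 0 0; 0 0 0 20 0 0 0"

```text
t: 41.9
eef_pos: [0.5426, 0.2518, 0.2657]
tool_rot: [0.0, 0.617, 0.787, 0.001]
contact_force: [0.9, 1.4, -2.2]
gripper_width: 0.214
```

```bash
python3 look.py s13 side 240 380 180 330 5
```

```text
41.95 [0.5438 0.2523 0.268 ] [[313.7 217.5]]
```

View pics/s13.png

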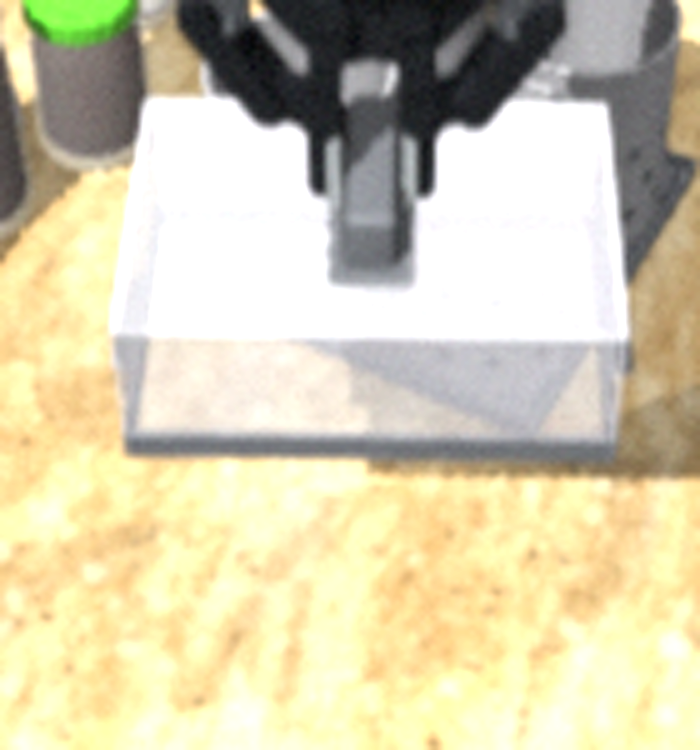

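>>> move_arm --increments "0 0 -40 0 0 0 -0.031; 0 0 -40 0 0 0 -0.031; 0 0 -40 0 0 0 -0.031; 0 0 -40 0 0 0 -0.031; 0 0 -40 0 0 0 -0.032; 0 0 -40 0 0 0 -0.032; 0 0 -40 0 0 0 -0.032; 0 0 -40 0 0 0 -0.032"

```text
t: 42.95
eef_pos: [0.5418, -0.0693, 0.2634]
tool_rot: [-0.0, 0.711, 0.703, 0.0]
contact_force: [1.1, 0.2, -2.2]
gripper_width: 0.216
```

>>> move_arm --increments "0 1 -40 0 0 0 -0.032; 0 1 -40 0 0 0 -0.032; 0 1 -40 0 0 0 -0.031; 0 1 -40 0 0 0 -0.031; 0 1 -40 0 0 0 -0.031; 0 1 -32 0 0 0 -0.031; 0 0 0 0 0 0 0; 0 0 0 0 0 0 0"

```text
t: 43.95
eef_pos: [0.5483, -0.2992, 0.263]
tool_rot: [-0.001, 0.774, 0.634, 0.0]
contact_force: [-0.0, 0.1, -1.2]
gripper_width: 0.218
```

>>> move_arm --increments "0 0 -0.5 -15 0 0 0; 0 0 0 -15 0 0 0; 0 0 0 -15 0 0 0; 0 0 0 -15 0 0 0; 0 0 0 -15 0 0 0; 0 0 0 -15 0 0 0; 0 0 0 -10 0 0 0; 0 0 0 0 0 0 0"

```text
t: 44.95
eef_pos: [0.548, -0.3003, 0.1624]
tool_rot: [-0.001, 0.774, 0.633, -0.0]
contact_force: [-0.1, -0.1, -1.3]
gripper_width: 0.217
```

```bash
python3 look.py s14 side 300 420 70 190 6;python3 look.py t14 top 370 490 165 285 6
```

```text
45.0 [ 0.5483 -0.3006  0.1632] [[360.4 114.7]]
45.05 [ 0.5486 -0.3008  0.1636] [[440.  219.9]]
```

View pics/s14.png

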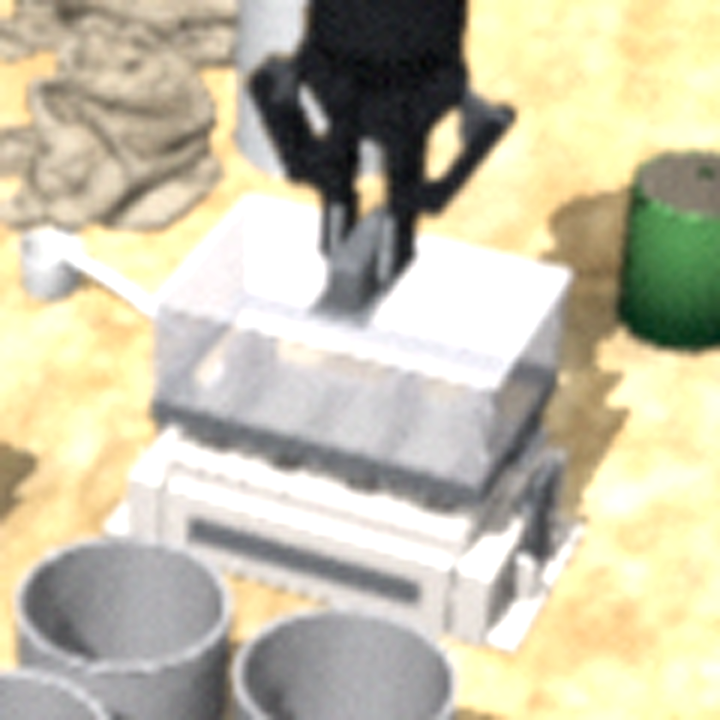

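View pics/t14.png

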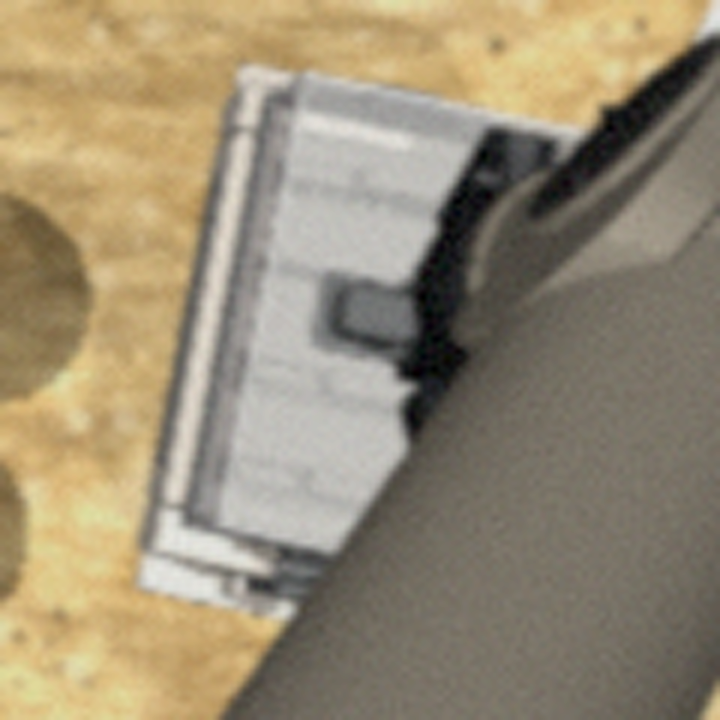

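```bash
python3 - <<'E'
from h import *
v=np.array([.198,.980]); n=np.array([.98,-.198]); c=np.array([.5485,-.3007])
f=lambda q,X,o,s:((proj(q,X)-o)*s).round().tolist()[0]
for s,t in((1,1),(1,-1),(-1,-1)):
  print("rim",f("side",[*(c+s*.0595*v+t*.09*n),.0845],[300,70],6),"rimtop view",f("top",[*(c+s*.0595*v+t*.09*n),.0845],[370,165],6),"topface",f("top",[*(c+s*.0595*v+t*.09*n),.1565],[370,165],6),f("side",[*(c+s*.0595*v+t*.09*n),.1565],[300,70],6))
c=np.array([.5485,-.2998])
for s,t in((1,1),(1,-1)):
  print("case corner top", f("top",[*(c+s*.0625*v+t*.118*n),.0],[370,165],6),"block",f("side",[*(c+s*.0535*v+t*.084*n),.064],[300,70],6),"ledge",f("side",[*(c+s*.0625*v+t*.09*n),.048],[300,70],6))
E
```

```text
rim [146.0, 416.0] rimtop view [266.0, 97.0] topface [306.0, 71.0] [148.0, 294.0]
rim [477.0, 507.0] rimtop view [182.0, 527.0] topface [218.0, 529.0] [493.0, 383.0]
rim [553.0, 386.0] rimtop view [470.0, 589.0] topface [525.0, 595.0] [571.0, 266.0]
case corner top [227.0, 61.0] block [161.0, 447.0] ledge [143.0, 478.0]
case corner top [125.0, 587.0] block [465.0, 532.0] ledge [467.0, 571.0]
```

>>> move_arm --increments "0 0 0.5 -3 0 0 0; 0 0 0 -3 0 0 0; 0 0 0 -3 0 0 0; 0 0 0 -3 0 0 0; 0 0 0 -2 0 0 0; 0 0 0 -2 0 0 0; 0 0 0 0 0 0 0; 0 0 0 0 0 0 0"

```text
t: 46.05
eef_pos: [0.5483, -0.3001, 0.1473]
tool_rot: [-0.0, 0.774, 0.633, -0.0]
contact_force: [0.4, 0.7, -1.1]
gripper_width: 0.21
```

>>> move_arm --increments "0 0 0 -1 0 0 0; 0 0 0 -1 0 0 0; 0 0 0 -1 0 0 0; 0 0 0 -1 0 0 0; 0 0 0 -1 0 0 0; 0 0 0 0 0 0 0; 0 0 0 0 0 0 0; 0 0 0 0 0 0 0"

```text
t: 47.05
eef_pos: [0.5485, -0.3002, 0.1425]
tool_rot: [0.0, 0.774, 0.633, 0.0]
contact_force: [-0.4, 0.1, 3.8]
gripper_width: 0.214
```

>>> move_arm --increments "0 0 0 -1 0 0 0; 0 0 0 -1 0 0 0; 0 0 0 -1 0 0 0; 0 0 0 -1 0 0 0; 0 0 0 -1 0 0 0; 0 0 0 0 0 0 0; 0 0 0 0 0 0 0; 0 0 0 0 0 0 0"

```text
t: 48.05
eef_pos: [0.5489, -0.3004, 0.1379]
tool_rot: [0.001, 0.774, 0.633, 0.0]
contact_force: [-0.7, 0.4, 7.0]
gripper_width: 0.211
```

>>> move_arm --increments "0 0 0 -1 0 0 0; 0 0 0 -1 0 0 0; 0 0 0 -1 0 0 0; 0 0 0 -1 0 0 0; 0 0 0 -1 0 0 0; 0 0 0 -1 0 0 0; 0 0 0 0 0 0 0; 0 0 0 0 0 0 0"

```text
t: 49.05
eef_pos: [0.5481, -0.2998, 0.131]
tool_rot: [-0.0, 0.774, 0.633, -0.0]
contact_force: [0.4, 0.4, -0.9]
gripper_width: 0.214
```

>>> move_arm --increments "0 0 0 -1 0 0 0; 0 0 0 -1 0 0 0; 0 0 0 -1 0 0 0; 0 0 0 -1 0 0 0; 0 0 0 -1 0 0 0; 0 0 0 0 0 0 0; 0 0 0 0 0 0 0; 0 0 0 0 0 0 0"

```text
t: 50.05
eef_pos: [0.5483, -0.3, 0.1267]
tool_rot: [-0.0, 0.774, 0.633, 0.0]
contact_force: [-2.8, 2.7, 5.6]
gripper_width: 0.214
```

>>> move_arm --increments "0 0 0 -1 0 0 0; 0 0 0 -1 0 0 0; 0 0 0 -1 0 0 0; 0 0 0 0 0 0 0; 0 0 0 0 0 0 0; 0 0 0 0 0 0 0; 0 0 0 0 0 0 0; 0 0 0 0 0 0 0"

```text
t: 51.05
eef_pos: [0.5484, -0.3, 0.1266]
tool_rot: [-0.0, 0.774, 0.633, 0.001]
contact_force: [-10.1, 8.6, 30.0]
gripper_width: 0.212
```

>>> move_arm --increments "0 0 0 3.5 0 0 0; 0 0 0 0 0 0 0; 0.6 0 0 0 0 0 0; 0.6 0 0 0 0 0 0; 0.6 0 0 0 0 0 0; 0.6 0 0 0 0 0 0; 0.6 0 0 20 0 0 0; 0.6 0 0 40 0 0 0"

```text
t: 52.05
eef_pos: [0.5476, -0.2996, 0.1873]
tool_rot: [-0.001, 0.774, 0.633, -0.001]
contact_force: [0.8, -0.6, 0.9]
gripper_width: 0.599
```

>>> move_arm --increments "0.6 0 25 30 0 0 0; 0.6 0 40 0 0 0 0; 0.6 0 50 0 0 0 0; 0.6 0 50 0 0 0 0; 0.6 0 50 0 0 0 0; 0.6 0 50 0 0 0 0; 0.6 0 50 0 0 0 0; 0.6 0 0 0 0 0 0"

```text
t: 53.05
eef_pos: [0.5488, 0.02, 0.2178]
tool_rot: [-0.0, 0.771, 0.636, 0.001]
contact_force: [0.3, 0.2, 0.3]
gripper_width: 0.599
```

```bash
python3 look.py s15 side 300 420 80 190 6;python3 look.py t15 top 370 490 165 285 5; python3 - <<'E'
from h import *
for n in("s15","t15"):
    d=np.load(f"pics/{n}_d.npy");X=cloud("side" if n[0]=="s" else "top",d)
    m=(abs(X[...,0]-.548)<.14)&(abs(X[...,1]+.3)<.09)
    t=m&(abs(X[...,2]-.120)<.006); b=m&(abs(X[...,2]-.148)<.005)
    print(n,t.sum(),np.median(X[t][:,2]),rect(X[t]),b.sum(),np.median(X[b][:,2]),rect(X[b]))
    A=np.c_[X[t][:,:2]-[.548,-.3],np.ones(t.sum())]; print("tilt",np.linalg.lstsq(A,X[t][:,2],rcond=None)[0])
E
```

```text
53.1 [0.5487 0.0168 0.2179] [[338.  162.6]]
53.15 [0.5487 0.0148 0.2179] [[301.1 216.8]]
s15 521 0.11960384738695438 ((548.1574096679688, -297.4762878417969), (124.36241149902344, 177.453125), 78.18893432617188) 59 0.14708996405484187 ((548.3525390625, -300.6277770996094), (59.16238784790039, 18.838687896728516), 79.97341918945312)
tilt [ 0.01162246 -0.00751358  0.12030723]
t15 3495 0.12002714707655822 ((550.782958984375, -299.00799560546875), (120.02096557617188, 180.4625244140625), 78.67019653320312) 230 0.14739380807728852 ((550.498291015625, -299.15179443359375), (65.13797760009766, 20.38311195373535), 78.68342590332031)
tilt [0.00079641 0.00045946 0.1200223 ]
```

View pics/s15.png

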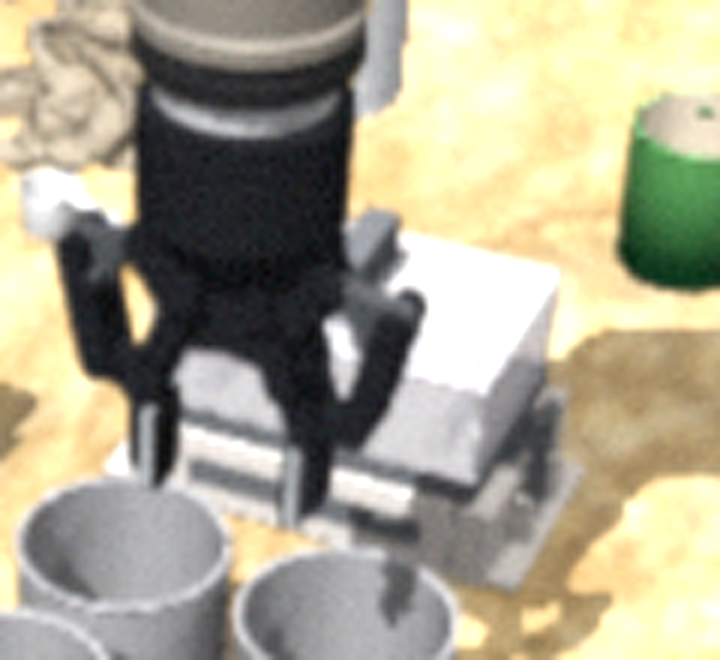

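View pics/t15.png

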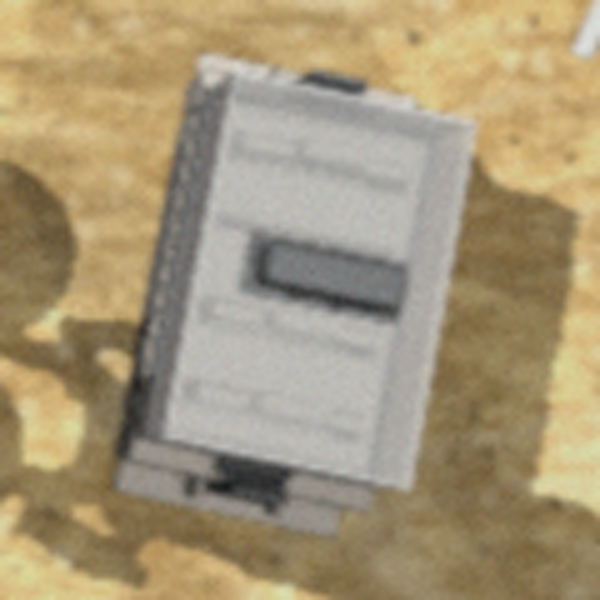

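The top camera puts the cover's top face at 120.0 mm and level, with three tabs visible underneath. I'll move the arm clear and check the hooks and jars from the side.

>>> move_arm --increments "0.6 0 40 5 0 0 0; 0.6 0 40 5 0 0 0; 0.6 0 40 5 0 0 0; 0.6 0 40 5 0 0 0; 0.6 0 40 5 0 0 0; 0.6 0 40 5 0 0 0; 0.6 0 0 0 0 0 0; 0.6 0 0 0 0 0 0"

```text
t: 54.15
eef_pos: [0.5492, 0.2526, 0.2472]
tool_rot: [0.001, 0.775, 0.632, -0.0]
contact_force: [0.3, -0.4, -0.1]
gripper_width: 0.598
```

```bash
python3 look.py s16 side 300 420 80 190 6; python3 look.py s17 side 120 440 60 300 2; python3 - <<'E'
from h import *
d=np.load("pics/s16_d.npy");X=cloud("side",d)
m=(abs(X[...,0]-.548)<.14)&(abs(X[...,1]+.3)<.09)
t=m&(abs(X[...,2]-.120)<.006)
A=np.c_[X[t][:,:2]-[.548,-.3],np.ones(t.sum())]; print(t.sum(),"tilt",np.linalg.lstsq(A,X[t][:,2],rcond=None)[0])
E
```

```text
54.2 [0.5491 0.2523 0.2472] [[311.  224.9]]
54.25 [0.549  0.2524 0.2471] [[311. 225.]]
1101 tilt [ 0.00091108 -0.00466611  0.11984122]
```

View pics/s16.png

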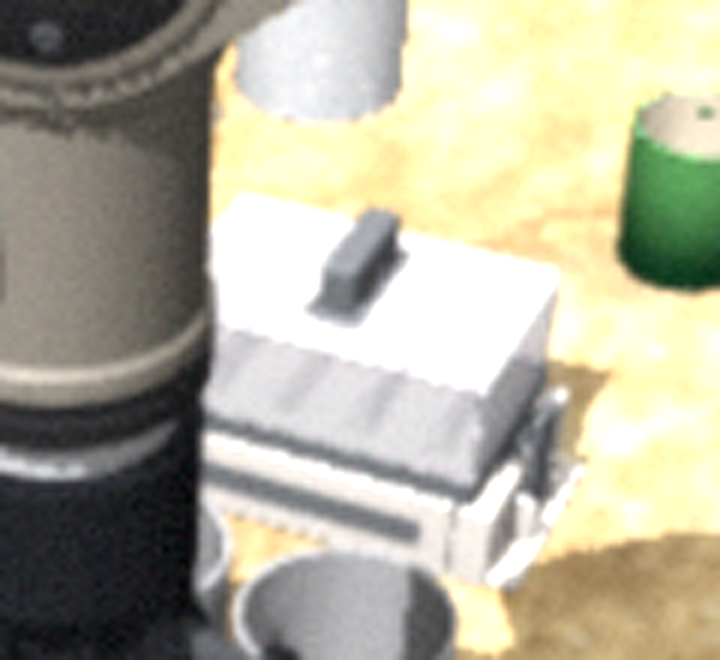

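View pics/s17.png

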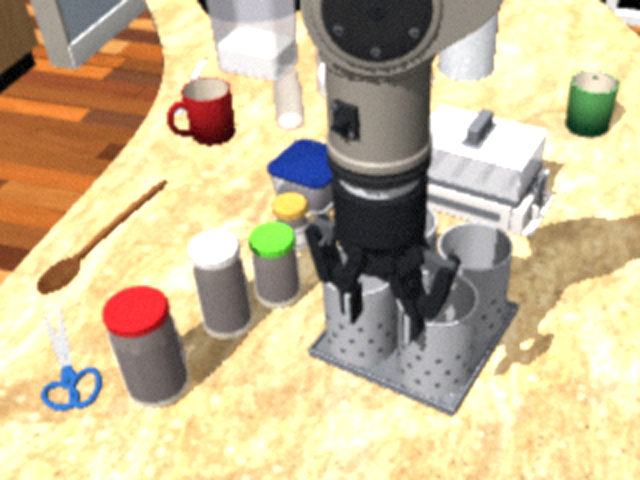

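The cover sits level on its ledge. The near hook stands upright against it at about (540,440) in the zoom, and the jars look unmoved. I'm handing in.

```bash
python3 -c "
from station import bot
print(bot.hand_in()); o=bot.get_obs(); print(o['t'],o['contact_force'])"
```

```text
the job is handed in; nothing more can be done
None
the job is handed in; nothing more can be done
```

All three inserts that were in the caddy (one cup was empty at the start) are now in slots 3, 1 and 0 of the blade case. The cover is on and pressed down, and I handed the job in at about 54 s.

- **Inserts:** I lifted each one out by its tab and lowered it until it touched the slot floor, with 6 to 9 N of contact. The tab tops then read about 111 mm above the worktop, against 110 mm nominal.
- **Cover:** It had been knocked about 4 cm aside during the run, so I measured its position again before picking it up. Pressing it on showed the resistance rise to about 7 N and then drop away. It stopped firm at 30 N in its home position.
- **Last checks:** The top camera put the cover's top face at 120.0 mm and level to about 0.001 rad. The near hook is visibly upright over its ledge. The jam jars looked unmoved, though I did not measure them.

- **Light touch:** While I was reaching for the first insert, the gripper linkage seemed to touch the cup rim with about 5 N. I backed off and narrowed the jaws.
- **Less certain:** The far hook was behind the arm in the last side view. I judged it snapped from the cover being level, the force dropping away, and the top view. The side camera's depth gave the cover a small slope (0.005 rad) that the top camera did not show.

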